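Switch on the extractor and raise the booth window to its mark

TASK

Switch on the extraction by pressing down the raised end of the black rocker on the ivory switch box. Then push the booth's counterweighted window up with the fingertips from beneath its projecting lip, until the front edge of the lip is level with the ridge of the ridged height clip on one of the booth's posts (not the clip with the round screw), and leave it there. Only press and push: do not pinch the lip, and leave the loose things on the bench where they are.

Things in the scene. Friction and masses are not known exactly. Their poses are not given: they have to be found in the camera images.
- booth: Benchtop extraction booth, fixed, 220 mm deep (x), 300 mm wide (y), aluminium frame and clear panes; front posts and head rail 484 mm high, roof 300 mm. Origin: centre of its underside; its own -x points out of the front, z up. The front posts are 24 mm square, centred at x = -98 mm, y = +138 and -138 mm; the window slides up and down between them.
- window (a joint): Height of the window above its lowest position, m, 0 to 0.19, grows upward. Counterweighted: it stays wherever it is left; pushing it up takes about 4 N plus 10 N per m/s. It starts near the bottom (0 to 0.035). A thin black rubber strip lies on top of its lip; that and the underside are pressed together only when the lip is pinched.
- lip_edge (a point): Middle of the lip's rounded front edge: centre of a 14 mm thick nose (7 mm below, above and in front); moves with the window, 100 mm above the bench at joint 0. The lip is a level shelf 9 mm thick, 210 mm long along the booth's y, from the pane out to this edge 53 mm in front of it. Open air beneath, down to the bench or the booth's 12 mm base plate, which begins 36 mm behind this point.
- mark_edge (a point): Middle of the sharp front edge of the ridge on the ridged height clip, 19 mm in front of the post's face. The front edge of the lip must be level with this point. x, y, z axes as the booth's.
- height_mark: The ridged height clip: dark steel clip 30 mm wide and 28 mm high, with a horizontal diamond-section ridge across its front; fixed on the front face of the left or the right front post, at a height of 185 to 275 mm above the bench. Origin on the post's face, at the ridge's height.
- screw_clip: The other clip, of no concern: same plate but with a round 18 mm screw head in front instead of a ridge; fixed on the other front post, at any height.
- fan_switch: Ivory extractor switch box, fixed to the bench, 151 mm (x) by 159 mm (y) by 56 mm high, with a black rocker and a red press lamp on top. Origin: centre of its underside. The rocker is 18 mm (x) by 28 mm (y), its hinge along the box's x axis at x = 45, y = -18, z = 57 mm; its highest points are 66 mm above the bench.
- fan_switch_rocker (a joint): Rocker angle, rad: 0 = off (the end towards the box's -y raised), 0.244 = on (the -y end pressed down about 3 mm). It stays where it is left and takes under 3 N at its end.
- rocker_end (a point): The place to press: on the raised half of the rocker, 12 mm from the hinge towards the box's -y, 66 mm above the bench. Moves with the box, not with the rocker.
- flush_cutters: Loose cutters with red handles, 48 x 141 x 12 mm. Bystander.
- hex_driver: Loose screwdriver with an orange handle, 24 x 173 x 25 mm. Bystander.
- lens_cell_1: Loose lens in a black ring, 34 mm across, 14 mm high. Bystander.
- lens_cell_2: Loose lens in a black ring, 28 mm across, 11 mm high. Bystander.
- battery_1: Loose upright battery cell, 15 mm across, 50 mm high. Bystander.
- fixture_block_1: Loose white drilled block, 30 x 45 x 22 mm. Bystander.

How it is judged:
By the outcome, as a careful person would: the job done as asked, in the order asked, and still so for the second after the job is handed in, with the robot touching nothing.
It also fails if it takes over 48 s, if anything falls off the work surface, if the arm or the gripper's body presses on something with over 40 N, if the wrist force passes 120 N, or if a joint passes its speed limit or range.

ROBOT

A 6-joint arm with a two-finger parallel gripper is mounted at the origin on a cart in front of the work surface, level with it; the furniture and walls round the work are solid. World frame = base frame: x ahead of the robot, y to its left, z up, the work surface at z = 0. Lengths are in m, angles in rad, forces in N, time in s.
With the tool pointing down it reaches from about 0.325 to 0.925 m from the base axis. Payload 3.1 kg.
Tool frame: the origin (TCP) lies on the centre line of the jaws, within the pads' length; the fingertips stand 22 mm ahead of it and the grasp point (between the pads) lies 3 mm ahead of it; z points along the fingers, y is the line along which they close (so a half turn about z gives the same grasp; the last joint's range is limited). The gripper opens to 85 mm and grips with 20 to 120 N. Pads are 22 mm wide; open, the fingers measure 114 mm over their backs; the gripper's body (76 mm by 85 mm) begins 54 mm behind the grasp point. The pads swing forward as they close: fully open they stand 13 mm farther back than shut.
Start: joints at [1.049, 0.217, 1.613, -0, 1.311, -0.112], TCP at [0.249, 0.573, 0.253] pointing down, gripper open.
Joint ranges: [-2.75, 2.75], [-0.78, 2.1], [0.31, 2.55], [-1.13, 4.27], [0.13, 2.63], [-2.58, 2.58]. Speed limits (rad/s): [2.79, 2.79, 3.14, 3.14, 3.14, 3.14].

INTERFACE

Orientations are given as [roll, pitch, yaw] about the fixed x, y, z axes, in that order (R = Rz(yaw) Ry(pitch) Rx(roll)).
In Python, from workcell import status, cams, hand_in gives the robot as it stands.
- The arm moves only by the tool crank_tcp, called by a JSON object that holds its "method" and its "body". Schema: {"type":"object","properties":{"plan":{"type":"array","items":{"type":"array","items":{"type":"number"},"minItems":7,"maxItems":7},"minItems":1,"maxItems":8},"only":{"type":"string"},"quiet":{"type":"boolean"},"lines":{"type":"string"}},"required":["plan"],"additionalProperties":false}. plan is a list of rows, 1 to 8 of them, each of 7 numbers: the finger opening in m, then dx, dy, dz in m, then a rotation vector rx, ry, rz in rad; each row is the pose to reach, as a shift and turn from the pose commanded when the call began, along the tool's axes at that moment; what a row does not reach only later rows make up. A row lasts 1/12 s, in which the tool goes at most 0.0417 m and 0.125 rad, less where a joint would pass 70% of its speed; a pose out of reach is approached as far as the arm can. The fingers move at their own pace and stop on an object; the grip force is fixed at half the most. Time passes only in rows, so rows that do not move let the fingers close. The tool returns the time, the measured TCP pose, the force, the opening and the grip force at its end. only (a regular expression) keeps the lines of the reply that match it, lines (a string "A,B") keeps lines A to B, and quiet returns only ok. Input that does not fit is refused with a message, and nothing moves.
- status.get_state(): the state, without advancing time (a new reading comes with each control period).
- cams.grab_frame(name): name is "scene" or "top"; returns (picture, depth): 420x560x3 uint8, red, green, blue; 420x560 float32, m along the optical axis (not along the pixel's ray), 0 where there is no reading.
- cams.camera_model(name): a dict with "vertical_fov" (degrees; the focal length in pixels is half the picture's height over the tangent of half this angle, whatever the lens; pixels are square), "cx", "cy" (the principal point, pixels), "k1" (the pictures are not rectified: a ray, as slopes to the right and down, at radius r is drawn at 1 + k1 r^2 times it, then the intrinsics apply), "rvec" (rotation vector, rad) and "tvec" (3), from world to camera coordinates, as OpenCV has them. Camera axes: x right, y down, z forward; pixel columns grow to the right and rows downward; lengths in m; the calibration is good to about 2 mm. A picture is of the moment at which its call begins. camera_model takes no time and is no camera call.
- hand_in(): hands the job in; it is judged then, once.
The state is a dict: "time_s": time; "qpos": joint angles; "qvel": joint speeds; "tau": joint torques, N m; "ee_pos": TCP position; "tool_rot": TCP orientation; "force": force on the tool from outside, world axes, zero at the start; "moment": the same for the moment, N m; "finger_gap": finger opening in m; "grasp_force": force on a finger pad.
Only numpy, scipy, OpenCV 4.12 (cv2) and the standard library are available. Lean on these libraries where they do the work, as an engineer would, in place of code of your own. Each camera call takes 0.05 s, during which the arm holds its last target. There are 200 camera calls.

## Working session

There is one attempt and no reset: what is moved stays moved. The work goes in short steps, Python scripts to look and compute and a tool call to move; the robot and the scene stay as the last step left them, time stands still between calls to the robot, and variables do not carry over. Pictures are saved under pics/ and viewed, at most 10 in all, crops included, and the job is handed in when it is done.

```bash
mkdir -p pics; ls
```

Create h.py:
```python
import numpy as np, cv2
from workcell import status, cams
def model(n):
    m=cams.camera_model(n); f=210/np.tan(np.radians(m["vertical_fov"])/2)
    R=cv2.Rodrigues(np.array(m["rvec"],float))[0]; t=np.array(m["tvec"],float)
    return m,f,R,t
def ray(n,u,v):
    m,f,R,t=model(n); d=np.array([(u-m["cx"])/f,(v-m["cy"])/f]); s=d.copy()
    for _ in range(30): s=d/(1+m["k1"]*(s@s))
    return -R.T@t, R.T@np.array([s[0],s[1],1.0])   # scaled with depth along the axis
def onz(n,u,v,z):
    o,d=ray(n,u,v); return o+d*(z-o[2])/d[2]
def atdepth(n,u,v,D):
    o,d=ray(n,u,v); return o+d*D[int(round(v)),int(round(u))]
def proj(n,P):
    m,f,R,t=model(n); c=R@np.array(P,float)+t; s=c[:2]/c[2]; s=s*(1+m["k1"]*(s@s))
    return np.array([m["cx"]+f*s[0],m["cy"]+f*s[1]])
def two(n1,p1,n2,p2):
    (a,d),(b,e)=ray(n1,*p1),ray(n2,*p2)
    k=np.linalg.lstsq(np.c_[d,-e],b-a,rcond=None)[0]; P,Q=a+k[0]*d,b+k[1]*e
    return (P+Q)/2,np.linalg.norm(P-Q)
```

Run:
```python
from h import *
for n in("scene","top"):
    p,d=cams.grab_frame(n); np.savez(f"pics/{n}0.npz",p=p,d=d); cv2.imwrite(f"pics/{n}0.png",p[:,:,::-1])
    m,f,R,t=model(n); print(n,m,-R.T@t)
print(status.get_state())
```

```text
pics
scene {'vertical_fov': 57.951761660659116, 'cx': 279.6085857112706, 'cy': 211.95778759224046, 'k1': -0.054188771641216125, 'rvec': array([ 2.37619791, -0.49916642,  0.1734127 ]), 'tvec': array([-0.50554604,  0.23782445,  0.88072999])} [ 0.31123731 -0.57437137  0.81305071]
top {'vertical_fov': 52.24179764152642, 'cx': 275.5376504600605, 'cy': 210.48981026918878, 'k1': 0.04743160124970775, 'rvec': array([ 2.16754995, -2.1608798 ,  0.1101648 ]), 'tvec': array([-0.04526481,  0.57560323,  1.33345588])} [ 0.43049441 -0.05049486  1.38693814]
{'time_s': 0.1, 'qpos': array([ 1.04877541e+00,  2.17696776e-01,  1.61481734e+00,  1.22873892e-05,
        1.31131518e+00, -1.12191674e-01]), 'qvel': array([-5.63787983e-05, -3.11453898e-03, -2.95635414e-03,  2.08716949e-03,
       -1.16296978e-03,  4.13338382e-04]), 'tau': array([-1.06669868e-03, -3.98081982e+01, -3.04968345e+01, -2.53600019e-04,
        4.28598360e-03,  1.10861814e-05]), 'ee_pos': array([0.2486489 , 0.57263672, 0.2520648 ]), 'tool_rot': array([-3.13937140e+00, -2.62201092e-04,  2.73175995e+00]), 'force': array([-0.58135576,  0.23043583, -0.73428095]), 'moment': array([-0.02386096,  0.04033969,  0.04366034]), 'grasp_force': 0.0, 'finger_gap': 0.08538077582862155}
```

View pics/scene0.png

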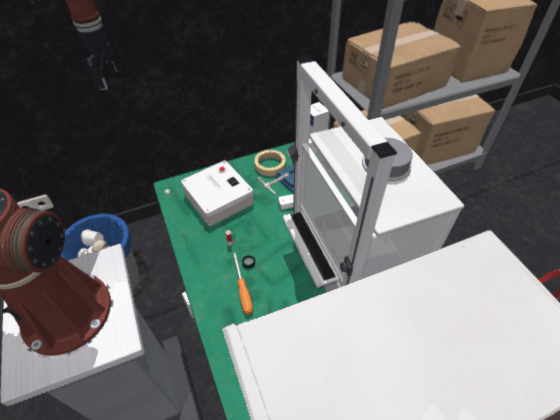

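View pics/top0.png

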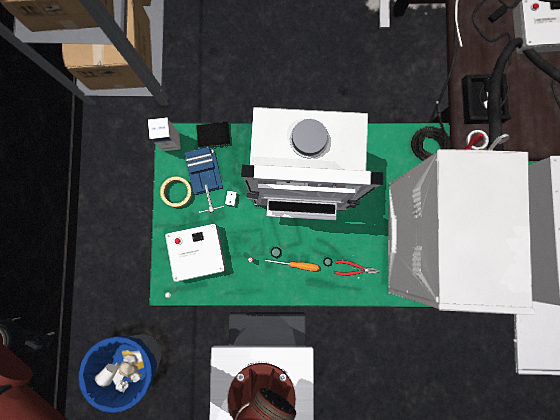

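The scene shows the switch box at about (218,192) with its rocker at (234,182), the lip at about (312,245), the left post clip near (292,153) and the right post clip near (347,265). In the top view the rocker is at (198,237) and the lip at (302,208). I'll enlarge both areas.

Run:
```python
from h import *
S=np.load("pics/scene0.npz")["p"][:,:,::-1]; T=np.load("pics/top0.npz")["p"][:,:,::-1]
def c(I,u,v,w,h,k): return cv2.resize(I[v:v+h,u:u+w],None,fx=k,fy=k,interpolation=cv2.INTER_CUBIC)
# scene booth 270..390 x 55..295 ; switches
A=c(S,270,55,120,240,2.5) #300x600
B=c(S,175,150,80,75,3.1); B=cv2.resize(B,(240,225))
C=c(T,160,215,80,75,3); C=cv2.resize(C,(240,225))
D=c(T,235,155,150,70,3.33); D=cv2.resize(D,(500,233))
o=np.zeros((600,800,3),np.uint8); o[:,:300]=A; o[:225,300:540]=B; o[:225,545:785]=C; o[300:533,300:]=D
cv2.imwrite("pics/crop1.png",o)
```

```text
(no output)
```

View pics/crop1.png

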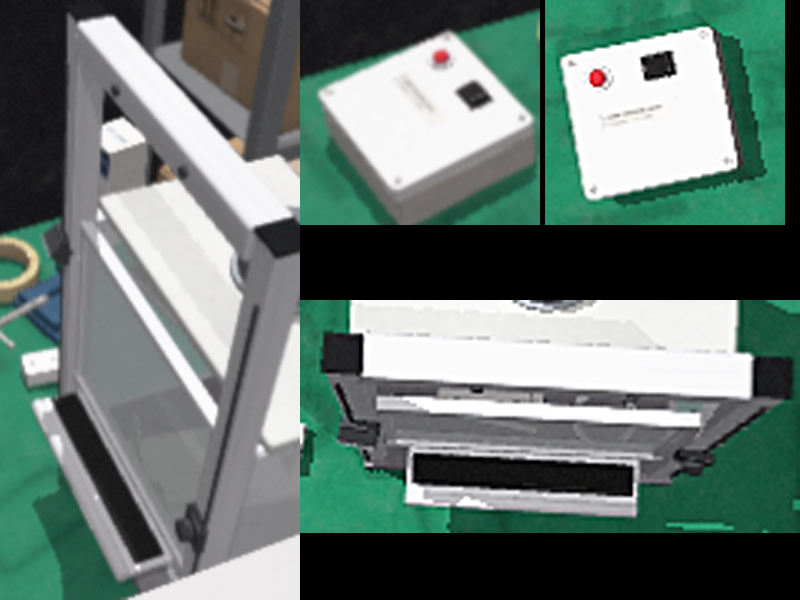

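Run:
```python
from h import *
S=np.load("pics/scene0.npz"); T=np.load("pics/top0.npz")
P={"scene":S,"top":T}
# box lid quad in top
win={"top":(160,215,80,75),"scene":(175,150,80,75)}
rk={"top":(188,228,18,18),"scene":(224,173,20,20)}
q={}
for n in P:
    p=P[n]["p"].astype(int); u,v,w,h=win[n]; s=p[v:v+h,u:u+w]
    m=((s.min(2)>(185 if n=="scene" else 150))).astype(np.uint8)
    c=max(cv2.findContours(m,0,2)[0],key=cv2.contourArea); c=cv2.convexHull(c)
    e=cv2.approxPolyDP(c,6,True).reshape(-1,2)+[u,v]
    print(n,"quad",e.tolist(), [np.round(onz(n,*a,0.056),4).tolist() for a in e])
    print("  minrect on plane",cv2.minAreaRect(np.array([onz(n,*(a[0]+[u,v]),0.056)[:2]*1000 for a in c],np.float32)))
    u,v,w,h=rk[n]; s=p[v:v+h,u:u+w]; m=(s.max(2)<90).astype(np.uint8); M=cv2.moments(m,True)
    q[n]=(u+M["m10"]/M["m00"],v+M["m01"]/M["m00"]); print("  rocker",q[n],M["m00"],onz(n,*q[n],.06))
print(two("top",q["top"],"scene",q["scene"]))
I=S["p"][:,:,::-1]; J=T["p"][:,:,::-1]
def c(I,u,v,w,h,W,H): return cv2.resize(I[v:v+h,u:u+w],(W,H),interpolation=cv2.INTER_CUBIC)
o=np.vstack([np.hstack([c(I,275,135,40,30,400,300),c(I,325,245,40,30,400,300)]),np.hstack([c(J,240,180,40,30,400,300),c(J,350,180,40,30,400,300)])])
cv2.imwrite("pics/crop2.png",o)
```

```text
scene quad [[225, 161], [251, 190], [205, 212], [181, 181]] [[0.4997, 0.2947, 0.056], [0.5283, 0.1469, 0.056], [0.3868, 0.1201, 0.056], [0.3563, 0.2641, 0.056]]
  minrect on plane ((444.032470703125, 206.68948364257812), (150.1878204345703, 158.50013732910156), 11.93886947631836)
  rocker (232.48076923076923, 181.26923076923077) 52.0 [0.49112757 0.19756628 0.06      ]
top quad [[214, 224], [223, 270], [175, 281], [165, 235]] [[0.5302, 0.1479, 0.056], [0.3884, 0.1174, 0.056], [0.3549, 0.2636, 0.056], [0.4956, 0.2988, 0.056]]
  minrect on plane ((442.8212585449219, 207.26980590820312), (151.04190063476562, 159.35211181640625), 11.997140884399414)
  rocker (197.37974683544303, 236.51898734177215) 79.0 [0.49093511 0.19785691 0.06      ]
(array([0.49107105, 0.19788083, 0.05972058]), np.float64(0.00025287094927608383))
```

View pics/crop2.png

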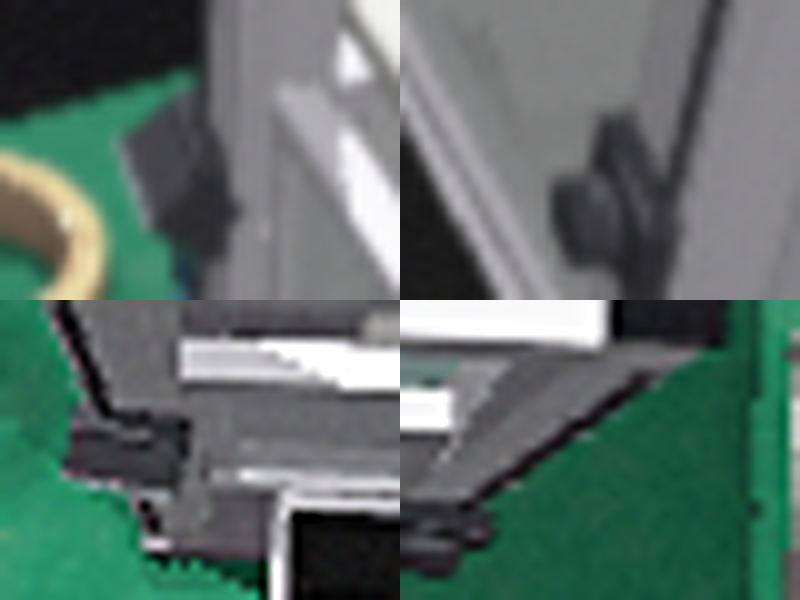

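Left post (scene (288,153), top (252,198)) carries the ridged clip; the right post's clip has the round screw head. The rocker agrees with the box pose (yaw 12°), so rocker_end ≈ (0.494, 0.187, 0.066). Next I'll locate the booth, lip and ridge.

Run:
```python
from h import *
S=np.load("pics/scene0.npz"); T=np.load("pics/top0.npz"); P={"scene":S,"top":T}
def blob(n,u,v,w,h,th=60):
    s=P[n]["p"][v:v+h,u:u+w].astype(int).max(2); k,l,st,ce=cv2.connectedComponentsWithStats((s<th).astype(np.uint8))
    i=1+np.argmax(st[1:,4]); c=cv2.findContours((l==i).astype(np.uint8),0,2)[0][0]
    return ce[i]+[u,v],st[i],cv2.minAreaRect(c),cv2.boxPoints(cv2.minAreaRect(c))+[u,v]
L=blob("top",242,163,14,16,80);Rr=blob("top",370,168,18,20,80)
a,b=onz("top",*L[0],.484),onz("top",*Rr[0],.484)
print("caps",L[0],L[1],Rr[0],Rr[1],a,b,np.linalg.norm(a-b))
e=(a-b)/np.linalg.norm(a-b); print("yaw caps",np.degrees(np.arctan2(-e[0],e[1])))
A=blob("top",262,195,80,25);B=blob("scene",285,205,60,85)
print("strip top",A[0],A[3].tolist(),"scene",B[0],B[3].tolist(),two("top",A[0],"scene",B[0]))
for z in(.105,.115,.125,.135):
  print(z,[np.round(onz("top",*q,z)[:2],4).tolist() for q in A[3]],[np.round(onz("scene",*q,z)[:2],4).tolist() for q in B[3]])
print("lip corners",two("top",(267.1,218),"scene",(283.2,215)),two("top",(336.2,219.5),"scene",(318.8,286)))
print("ridge depth",[np.round(atdepth("scene",u,v,S["d"]),4).tolist() for u,v in((288,150),(289,153),(290,155),(291,158))],
 [np.round(atdepth("top",u,v,T["d"]),4).tolist() for u,v in((248,196),(252,197),(256,198))])
print("ridge 2view",two("top",(246.5,196.7),"scene",(287,149)),two("top",(258,198.5),"scene",(289.8,156.8)))
```

```text
caps [247.54421769 170.55102041] [  0   1  12  15 147] [377.05487805 177.96341463] [  1   4  13  13 164] [0.61302438 0.01439467 0.484     ] [ 0.5974466 -0.2617404  0.484    ] 0.27657412200227177
yaw caps -3.2288391656531874
strip top [301.53311258 206.98675497] [[268.5052909851074, 209.65744590759277], [269.02441024780273, 200.57282304763794], [334.49635314941406, 204.3140754699707], [333.97723388671875, 213.3986988067627]] scene [312.66137566 246.43253968] [[289.6178321838379, 216.29936599731445], [299.28662490844727, 211.0254783630371], [334.3312110900879, 275.2738952636719], [324.6624183654785, 280.5477752685547]] (array([ 0.58100495, -0.12314361,  0.09717005]), np.float64(0.003175301065075086))
0.105 [[0.5702, -0.0227], [0.5978, -0.0241], [0.587, -0.2213], [0.5595, -0.2194]] [[0.569, -0.0238], [0.5982, -0.0178], [0.5877, -0.2167], [0.5624, -0.2198]]
0.115 [[0.5691, -0.0229], [0.5965, -0.0243], [0.5858, -0.22], [0.5585, -0.2181]] [[0.5654, -0.0315], [0.5941, -0.0257], [0.5838, -0.2217], [0.5589, -0.2248]]
0.125 [[0.5681, -0.0231], [0.5952, -0.0245], [0.5845, -0.2186], [0.5575, -0.2168]] [[0.5618, -0.0393], [0.5901, -0.0335], [0.5799, -0.2268], [0.5553, -0.2298]]
0.135 [[0.567, -0.0233], [0.5939, -0.0247], [0.5833, -0.2173], [0.5565, -0.2155]] [[0.5581, -0.0471], [0.586, -0.0414], [0.576, -0.2318], [0.5518, -0.2348]]
lip corners (array([ 0.54843091, -0.0202733 ,  0.11506258]), np.float64(0.00907848633096995)) (array([ 0.54274931, -0.22644807,  0.10584488]), np.float64(0.0036477665106415345))
ridge depth [[0.5884, 0.0309, 0.2662], [0.5858, 0.0197, 0.2668], [0.5843, 0.0111, 0.2682], [0.5839, 0.0049, 0.2645]] [[0.5883, 0.0279, 0.2695], [0.4305, -0.0505, 1.3869], [0.5829, 0.0068, 0.2708]]
ridge 2view (array([0.58647574, 0.03193823, 0.26887317]), np.float64(0.00016123740658305078)) (array([0.58053636, 0.00175623, 0.27178575]), np.float64(0.0019412689442765683))
```

Add to h.py:
```python
from scipy.spatial.transform import Rotation as Ro
def rel(pos,R=None):
    s=status.get_state(); R0=Ro.from_euler("xyz",s["tool_rot"]); d=R0.inv().apply(np.array(pos)-s["ee_pos"])
    w=np.zeros(3) if R is None else (R0.inv()*R).as_rotvec()
    print("rel",np.round(d,4),np.round(w,3),"n",np.linalg.norm(d)/.0417,np.linalg.norm(w)/.125); return d,w
def axes(x,z): x=np.array(x,float);z=np.array(z,float); return Ro.from_matrix(np.c_[x,np.cross(z,x),z])
def st(): 
    s=status.get_state(); print(s["time_s"],"q",np.round(s["qpos"],3),"p",np.round(s["ee_pos"],4),"F",np.round(s["force"],1),"rot",np.round(s["tool_rot"],3))
```

Run:
```python
from h import *
a=np.radians(102); rel((.4946,.1813,.125),axes((np.cos(a),np.sin(a),0),(0,0,-1)))
# mark height: scene rays of ridge front edge on booth's plane x=-129
bx=np.array([np.cos(-.05635),np.sin(-.05635),0]); M=np.array([.6130,.0144,0])-.031*bx
for p in((287,149),(288.4,153),(289.8,156.8)):
    o,d=ray("scene",*p); k=(M-o)@bx/(d@bx); print(np.round(o+k*d,4))
```

```text
rel [-0.3815 -0.2606  0.1275] [-0.002  0.001  0.952] n 11.495339272442344 7.612214689670136
[0.5825 0.0233 0.2767]
[0.582  0.0146 0.272 ]
[0.5815 0.0061 0.2679]
```

{"method": "crank_tcp", "body": {"plan": [[0, -0.032, -0.022, 0, 0, 0, 0.12], [0, -0.064, -0.044, 0, 0, 0, 0.24], [0, -0.096, -0.066, 0, 0, 0, 0.36], [0, -0.128, -0.088, 0, 0, 0, 0.48], [0, -0.16, -0.11, 0, 0, 0, 0.6], [0, -0.192, -0.132, 0, 0, 0, 0.72], [0, -0.224, -0.154, 0, 0, 0, 0.84], [0, -0.256, -0.176, 0, 0, 0, 0.952]]}}

```text
time_s: 0.77
ee_pos: [0.4139, 0.308, 0.2528]
tool_rot: [-3.141, 0.0, 1.774]
force: [0.5, 0.7, -0.1]
finger_gap: 0.0001
grasp_force: 0.0
```

Run:
```python
from h import *
a=np.radians(102); st(); rel((.4946,.1813,.12),axes((np.cos(a),np.sin(a),0),(0,0,-1)))
```

```text
0.7667 q [ 0.504 -0.017  1.868  0.     1.291  0.3  ] p [0.4139 0.308  0.2528] F [ 0.5  0.7 -0.1] rot [-3.141  0.     1.774]
rel [-0.1404  0.0535  0.1328] [-0.001  0.    -0.006] n 4.808607076491697 0.047865379144291675
```

{"method": "crank_tcp", "body": {"plan": [[0, -0.035, 0.013, 0.01, 0, 0, 0], [0, -0.07, 0.027, 0.03, 0, 0, 0], [0, -0.105, 0.04, 0.06, 0, 0, 0], [0, -0.14, 0.0535, 0.095, 0, 0, 0], [0, -0.14, 0.0535, 0.13, 0, 0, 0], [0, -0.14, 0.0535, 0.133, 0, 0, 0], [0, -0.14, 0.0535, 0.133, 0, 0, 0]]}}

```text
time_s: 1.35
ee_pos: [0.4915, 0.1824, 0.1158]
tool_rot: [-3.131, -0.0, 1.778]
force: [-0.4, 0.2, 0.1]
finger_gap: 0.0004
grasp_force: 0.0
```

Run:
```python
from h import *
st(); rel((.4946,.1813,.0845))
p,d=cams.grab_frame("scene");I=p[:,:,::-1]; p,d=cams.grab_frame("top");J=p[:,:,::-1]
c=lambda I,u,v,w,h,W,H: cv2.resize(I[v:v+h,u:u+w],(W,H),interpolation=cv2.INTER_CUBIC)
cv2.imwrite("pics/c3.png",np.hstack([c(I,200,140,60,60,400,400),c(J,170,205,60,60,400,400)]))
```

```text
1.35 q [0.221 0.175 1.946 0.    1.031 0.014] p [0.4915 0.1824 0.1158] F [-0.4  0.2  0.1] rot [-3.131 -0.     1.778]
rel [-0.0017  0.0031  0.0313] [0. 0. 0.] n 0.7555786726399466 0.0
```

View pics/c3.png

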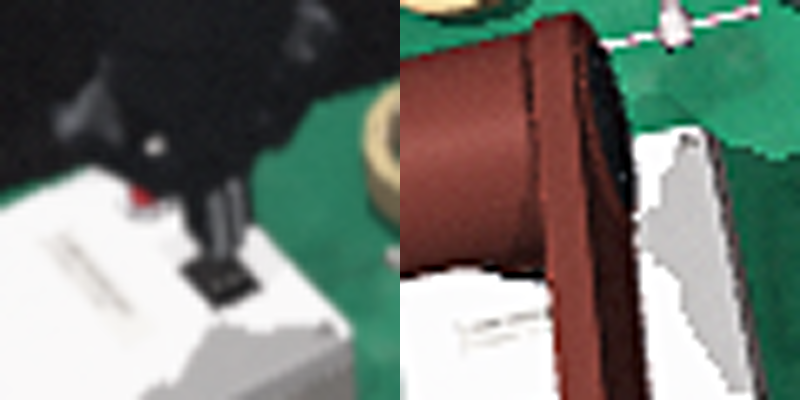

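The fingertips (scene crop about (225,230)) stand just above the rocker at (220,275). I'll go down in small steps, watching the force.

{"method": "crank_tcp", "body": {"plan": [[0, -0.001, 0.003, 0.012, 0, 0, 0], [0, -0.001, 0.003, 0.022, 0, 0, 0], [0, -0.001, 0.003, 0.026, 0, 0, 0], [0, -0.001, 0.003, 0.027, 0, 0, 0], [0, -0.001, 0.003, 0.028, 0, 0, 0], [0, -0.001, 0.003, 0.029, 0, 0, 0]]}}

```text
time_s: 1.95
ee_pos: [0.4984, 0.1839, 0.0915]
tool_rot: [3.141, 0.0, 1.78]
force: [0.5, 0.4, -0.3]
finger_gap: -0.0001
grasp_force: 0.0
```

{"method": "crank_tcp", "body": {"plan": [[0, 0, 0, 0.001, 0, 0, 0], [0, 0, 0, 0.002, 0, 0, 0], [0, 0, 0, 0.002, 0, 0, 0]]}}

```text
time_s: 2.2
ee_pos: [0.4982, 0.1836, 0.0893]
tool_rot: [3.142, 0.0, 1.78]
force: [0.5, -0.2, -0.1]
finger_gap: 0.0002
grasp_force: 0.0
```

{"method": "crank_tcp", "body": {"plan": [[0, -0.002, -0.004, 0, 0, 0, 0], [0, -0.002, -0.004, 0.001, 0, 0, 0], [0, -0.002, -0.004, 0.002, 0, 0, 0], [0, -0.002, -0.004, 0.003, 0, 0, 0], [0, -0.002, -0.004, 0.003, 0, 0, 0]]}}

```text
time_s: 2.62
ee_pos: [0.495, 0.1803, 0.0867]
tool_rot: [3.141, 0.001, 1.78]
force: [-0.4, -1.5, 2.3]
finger_gap: -0.0002
grasp_force: 1.2
```

{"method": "crank_tcp", "body": {"plan": [[0, 0, 0, 0.001, 0, 0, 0], [0, 0, 0, 0.002, 0, 0, 0], [0, 0, 0, 0.002, 0, 0, 0]]}}

```text
time_s: 2.87
ee_pos: [0.4952, 0.1798, 0.0852]
tool_rot: [-3.141, 0.002, 1.781]
force: [-1.7, -4.9, 5.8]
finger_gap: -0.0001
grasp_force: 3.8
```

{"method": "crank_tcp", "body": {"plan": [[0, 0, 0, 0.001, 0, 0, 0], [0, 0, 0, 0.001, 0, 0, 0]]}}

```text
time_s: 3.03
ee_pos: [0.4953, 0.1798, 0.0851]
tool_rot: [-3.141, 0.002, 1.781]
force: [-4.2, -5.9, 11.7]
finger_gap: 0.0002
grasp_force: 6.3
```

{"method": "crank_tcp", "body": {"plan": [[0, 0, 0, 0.001, 0, 0, 0], [0, 0, 0, 0.001, 0, 0, 0]]}}

```text
time_s: 3.2
ee_pos: [0.4954, 0.1798, 0.0849]
tool_rot: [-3.141, 0.002, 1.781]
force: [-5.8, -6.5, 16.8]
finger_gap: -0.0001
grasp_force: 8.8
```

{"method": "crank_tcp", "body": {"plan": [[0, 0, 0, -0.02, 0, 0, 0], [0, 0, 0, -0.055, 0, 0, 0], [0, 0, 0, -0.09, 0, 0, 0], [0, -0.03, -0.005, -0.115, 0, 0, 0], [0, -0.065, -0.012, -0.13, 0, 0, 0], [0, -0.1, -0.02, -0.15, 0, 0, 0], [0, -0.1, -0.02, -0.19, 0, 0, 0], [0, -0.1, -0.02, -0.23, 0, 0, 0]]}}

```text
time_s: 3.87
ee_pos: [0.4946, 0.0773, 0.3115]
tool_rot: [-3.138, -0.002, 1.776]
force: [0.2, -0.5, 0.9]
finger_gap: -0.0003
grasp_force: 0.0
```

```bash
python3 - <<'E'
from h import *
st()
p,d=cams.grab_frame("scene");I=p[:,:,::-1]; p,d=cams.grab_frame("top");J=p[:,:,::-1]
c=lambda I,u,v,w,h,W,H: cv2.resize(I[v:v+h,u:u+w],(W,H),interpolation=cv2.INTER_CUBIC)
S=np.load("pics/scene0.npz")["p"][:,:,::-1]
cv2.imwrite("pics/c4.png",np.hstack([c(S,210,165,40,40,400,400),c(I,210,165,40,40,400,400)]))
E
```

```text
3.8667 q [ 1.400e-02 -9.500e-02  1.832e+00  1.000e-03  1.408e+00 -1.910e-01] p [0.4946 0.0773 0.3115] F [ 0.2 -0.5  0.9] rot [-3.138e+00 -2.000e-03  1.776e+00]
```

View pics/c4.png

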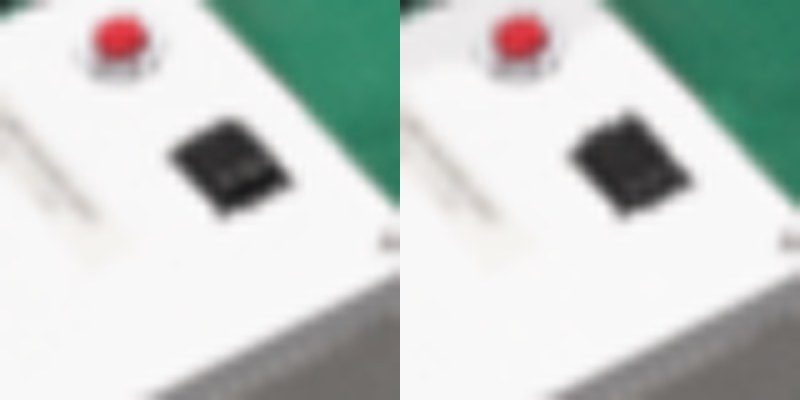

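The right crop (after) shows the rocker at (630,165) with its face tipped the other way, compared with (230,165) before, so it is on. Next the tool has to turn to horizontal with joint 4 flipped; I'll start with a test turn about the forearm axis.

{"method": "crank_tcp", "body": {"plan": [[0, 0, 0, 0, -0.0246, 0.1157, 0.0198], [0, 0, 0, 0, -0.0492, 0.2314, 0.0396], [0, 0, 0, 0, -0.0738, 0.347, 0.0594], [0, 0, 0, 0, -0.0984, 0.463, 0.0792], [0, 0, 0, 0, -0.123, 0.578, 0.1], [0, 0, 0, 0, -0.123, 0.578, 0.1], [0, 0, 0, 0, -0.123, 0.578, 0.1]]}}

```text
time_s: 4.55
ee_pos: [0.4955, 0.0781, 0.3107]
tool_rot: [3.04, -0.582, 1.704]
force: [0.6, 0.5, 0.4]
finger_gap: 0.0002
grasp_force: 0.0
```

Run:
```python
from h import *
st(); print(Ro.from_euler("xyz",status.get_state()["tool_rot"]).as_matrix().round(3))
```

```text
4.55 q [-0.302 -0.076  1.906  0.571  1.492 -0.504] p [0.4955 0.0781 0.3107] F [0.6 0.5 0.4] rot [ 3.04  -0.582  1.704]
[[-0.111  0.993  0.028]
 [ 0.828  0.077  0.555]
 [ 0.55   0.085 -0.831]]
```

Create fk.py:
```python
from h import *
from scipy.optimize import least_squares
Rz=lambda a:Ro.from_euler("z",a); Ry=lambda a:Ro.from_euler("y",a)
D=[([1.04877541,.217696776,1.61481734,1.2e-5,1.31131518,-.112191674],[.2486489,.57263672,.2520648],[-3.1393714,-.0002622,2.73175995]),
([.504,-.017,1.868,0,1.291,.3],[.4139,.308,.2528],[-3.141,0,1.774]),
([.221,.175,1.946,0,1.031,.014],[.4915,.1824,.1158],[-3.131,0,1.778]),
([.014,-.095,1.832,.001,1.408,-.191],[.4946,.0773,.3115],[-3.138,-.002,1.776]),
([-.302,-.076,1.906,.571,1.492,-.504],[.4955,.0781,.3107],[3.04,-.582,1.704])]
def fk(q,k,full=False):
    a1,b,h,a2,a3,d4,L=k[:7]; A=Rz(q[0]);F=A*Ry(q[1]+q[2]); H=F*Rz(q[3])*Ry(q[4])
    sh=A.apply([a1,b,h]); el=sh+(A*Ry(q[1])).apply([0,0,a2]); w=el+F.apply([a3,0,d4]); p=w+H.apply([0,0,L])
    R=H*Rz(q[5]+k[7]); return (p,R,el,w) if full else (p,R)
def res(k):
    o=[]
    for q,p,r in D:
        P,R=fk(q,k); o+=list((P-p)*10)+list((R.inv()*Ro.from_euler("xyz",r)).as_rotvec())
    return o
best=min((least_squares(res,[.0,.07,.3,.35,.0,.35,.2,c]) for c in(0,1.57,3.14,-1.57)),key=lambda s:s.cost)
K=best.x
lo=np.array([-2.75,-.78,.31,-1.13,.13,-2.58]);hi=np.array([2.75,2.1,2.55,4.27,2.63,2.58])
def ik(p,R,q0):
    f=lambda q:np.r_[(fk(q,K)[0]-p)*10,3*(fk(q,K)[1].inv()*R).as_rotvec()]
    s=least_squares(f,np.clip(q0,lo+.01,hi-.01),bounds=(lo,hi)); return s.x,np.abs(s.fun).max()
```

Run:
```python
from fk import *
print("K",K.round(4),best.cost,np.round(res(K),3).max())
bx=np.array([.9984,-.0563,0]); by=np.array([.0563,.9984,0])
for pit in(0,.2):
 for z in(.07,.09,.16,.25):
  for xs in((0,0,-1),(0,0,1),by,-by):
   zz=bx*np.cos(pit)+np.array([0,0,np.sin(pit)]); x=np.array(xs,float); x-=zz*(x@zz); x/=np.linalg.norm(x)
   q,e=ik(np.array([.545,-.12,z]),axes(x,zz),[-.3,-.1,2.2,3.1,.8,0])
   P,R,el,w=fk(q,K,True); print(pit,z,np.round(xs,1),q.round(2),round(e,3),"elbow",el.round(2),"wrist",w.round(2))
```

```text
K [8.0000e-04 7.0000e-02 2.9390e-01 4.5430e-01 6.1300e-02 5.5690e-01
 2.8200e-01 1.5709e+00] 1.542428134045883e-05 0.003
0 0.07 [ 0  0 -1] [-0.63  0.74  2.35  2.57  1.53  1.6 ] 0.0 elbow [ 0.29 -0.12  0.63] wrist [ 0.26 -0.1   0.07]
0 0.07 [0 0 1] [-0.63  0.74  2.35  2.57  1.53 -1.54] 0.0 elbow [ 0.29 -0.12  0.63] wrist [ 0.26 -0.1   0.07]
0 0.07 [0.1 1.  0. ] [-0.76  0.36  2.39  2.18  1.12 -2.58] 0.685 elbow [ 0.16 -0.06  0.72] wrist [ 0.28 -0.17  0.18]
0 0.07 [-0.1 -1.  -0. ] [-0.63  0.74  2.35  2.57  1.53  0.03] 0.0 elbow [ 0.29 -0.12  0.63] wrist [ 0.26 -0.1   0.07]
0 0.09 [ 0  0 -1] [-0.63  0.67  2.38  2.57  1.49  1.62] 0.0 elbow [ 0.27 -0.11  0.65] wrist [ 0.26 -0.1   0.09]
0 0.09 [0 0 1] [-0.63  0.67  2.38  2.57  1.49 -1.52] 0.0 elbow [ 0.27 -0.11  0.65] wrist [ 0.26 -0.1   0.09]
0 0.09 [0.1 1.  0. ] [-0.76  0.3   2.42  2.19  1.1  -2.58] 0.638 elbow [ 0.15 -0.04  0.73] wrist [ 0.27 -0.16  0.19]
0 0.09 [-0.1 -1.  -0. ] [-0.63  0.67  2.38  2.57  1.49  0.05] 0.0 elbow [ 0.27 -0.11  0.65] wrist [ 0.26 -0.1   0.09]
0 0.16 [ 0  0 -1] [-0.63  0.4   2.46  2.55  1.33  1.73] 0.0 elbow [
[... 1980 characters left out ...]
]
0.2 0.16 [0.1 1.  0. ] [-0.77  0.22  2.46  2.26  1.27 -2.58] 0.665 elbow [ 0.12 -0.02  0.74] wrist [ 0.26 -0.16  0.21]
0.2 0.16 [-0.1 -1.  -0. ] [-0.62  0.62  2.39  2.59  1.65  0.07] 0.0 elbow [ 0.26 -0.1   0.66] wrist [ 0.27 -0.1   0.1 ]
0.2 0.25 [ 0  0 -1] [-0.62  0.27  2.48  2.59  1.43  1.78] 0.0 elbow [ 0.14 -0.01  0.73] wrist [ 0.27 -0.1   0.19]
0.2 0.25 [0 0 1] [-0.62  0.27  2.48  2.59  1.43 -1.36] 0.0 elbow [ 0.14 -0.01  0.73] wrist [ 0.27 -0.1   0.19]
0.2 0.25 [0.1 1.  0. ] [-0.74  0.    2.51  2.31  1.2  -2.58] 0.39 elbow [0.05 0.05 0.75] wrist [ 0.25 -0.14  0.26]
0.2 0.25 [-0.1 -1.  -0. ] [-0.62  0.27  2.48  2.59  1.43  0.21] 0.0 elbow [ 0.14 -0.01  0.73] wrist [ 0.27 -0.1   0.19]
```

Run:
```python
from h import *
S=np.load("pics/scene0.npz"); T=np.load("pics/top0.npz")
for n,Z,pts in(("scene",S,((312,246),(300,226),(325,268),(303,247),(300,240),(310,262))),("top",T,((301,206),(280,205),(325,209),(280,216),(300,216),(325,217)))):
    for p in pts: print(n,p,np.round(atdepth(n,*p,Z["d"]),4))
print("battery",two("top",(250.5,260),"scene",(229,234)),onz("top",250.5,260,.05),onz("scene",229,246,0))
p=T["p"].astype(int); hsv=cv2.cvtColor(T["p"],cv2.COLOR_RGB2HSV)
for nm,(u,v) in dict(driver=(305,266),drivertip=(266,262),lens1=(276,252),lens2=(327,262),cutL=(336,262),cutR=(378,270),benchfront=(300,304),block=(231,199)).items(): print(nm,np.round(onz("top",u,v,.01)[:2],3))
```

```text
scene (312, 246) [ 0.5775 -0.1289  0.1084]
scene (300, 226) [ 0.5781 -0.0638  0.1076]
scene (325, 268) [ 0.5766 -0.194   0.1088]
scene (303, 247) [ 0.559  -0.1202  0.1038]
scene (300, 240) [ 0.5613 -0.0993  0.104 ]
scene (310, 262) [ 0.554  -0.1659  0.1077]
top (301, 206) [ 0.5811 -0.1203  0.109 ]
top (280, 205) [ 0.5838 -0.0572  0.1107]
top (325, 209) [ 0.5725 -0.1925  0.1067]
top (280, 216) [ 0.5513 -0.0574  0.1036]
top (300, 216) [ 0.5512 -0.1174  0.1059]
top (325, 217) [ 0.5482 -0.192   0.1085]
battery (array([0.4214403 , 0.03339198, 0.04360372]), np.float64(0.004887552251922056)) [0.41910482 0.0335028  0.05      ] [0.41734401 0.02881199 0.        ]
driver [ 0.4   -0.138]
drivertip [ 0.413 -0.014]
lens1 [ 0.444 -0.045]
lens2 [ 0.413 -0.208]
cutL [ 0.413 -0.237]
cutR [ 0.389 -0.369]
benchfront [ 0.282 -0.121]
block [0.615 0.101]
```

Run:
```python
from fk import *
bx=np.array([.9984,-.0563,0])
q0=[-.62,.6,2.35,2.6,1.5,-1.5]
for x in(.48,.50,.515,.555):
 for z,pit in((.078,0),(.078,.05),(.16,0),(.25,0),(.25,.3),(.25,-.2),(.30,.2)):
   zz=bx*np.cos(pit)+np.array([0,0,np.sin(pit)]); xx=np.array([0,0,1.]); xx-=zz*(xx@zz); xx/=np.linalg.norm(xx)
   q,e=ik(np.array([x,-.085,z]),axes(xx,zz),q0); P,R,el,w=fk(q,K,True); print(x,z,pit,q.round(2),round(e,3),"wrist",w.round(2))
```

```text
0.48 0.078 0 [-0.67  0.75  2.48  2.52  1.64 -1.62] 0.0 wrist [ 0.2  -0.07  0.08]
0.48 0.078 0.05 [-0.67  0.8   2.46  2.52  1.72 -1.64] 0.0 wrist [ 0.2  -0.07  0.06]
0.48 0.16 0 [-0.67  0.46  2.55  2.51  1.5  -1.49] 0.137 wrist [ 0.21 -0.08  0.14]
0.48 0.25 0 [-0.68  0.11  2.55  2.41  1.24 -1.26] 0.439 wrist [ 0.24 -0.11  0.22]
0.48 0.25 0.3 [-0.63  0.4   2.55  2.59  1.73 -1.47] 0.089 wrist [ 0.22 -0.08  0.15]
0.48 0.25 -0.2 [-0.65 -0.28  2.55  2.04  0.72 -0.78] 0.437 wrist [ 0.25 -0.1   0.33]
0.48 0.3 0.2 [-0.64  0.14  2.55  2.53  1.47 -1.32] 0.355 wrist [ 0.24 -0.1   0.21]
0.5 0.078 0 [-0.62  0.73  2.45  2.58  1.61 -1.6 ] 0.0 wrist [ 0.22 -0.07  0.08]
0.5 0.078 0.05 [-0.62  0.79  2.43  2.58  1.69 -1.61] 0.0 wrist [ 0.22 -0.07  0.06]
0.5 0.16 0 [-0.61  0.4   2.55  2.57  1.42 -1.47] 0.048 wrist [ 0.22 -0.07  0.15]
0.5 0.25 0 [-0.61  0.07  2.55  2.49  1.17 -1.26] 0.325 wrist [ 0.25 -0.09  0.23]
0.5 0.25 0.3 [-0.59  0.34  2.55  2.63  1.66 -1.45] 0.0 wrist [ 0.23 -0.07  0.17]
0.5 0.25 -0.2 [-0.59 -0.25  2.55  2.19  0.7  -0.89] 0.313 wrist [ 0.26 -0.09  0.32]
0.5 0.3 0.2 [-0.59  0.1   2.5
[... 514 characters left out ...]
-0.96] 0.203 wrist [ 0.26 -0.08  0.31]
0.515 0.3 0.2 [-0.56  0.07  2.55  2.62  1.33 -1.32] 0.149 wrist [ 0.25 -0.08  0.23]
0.555 0.078 0 [-0.5   0.71  2.36  2.7   1.51 -1.54] 0.0 wrist [ 0.27 -0.07  0.08]
0.555 0.078 0.05 [-0.5   0.76  2.34  2.7   1.59 -1.56] 0.0 wrist [ 0.27 -0.07  0.06]
0.555 0.16 0 [-0.5   0.4   2.46  2.68  1.32 -1.45] 0.0 wrist [ 0.27 -0.07  0.16]
0.555 0.25 0 [-0.5   0.03  2.52  2.62  1.05 -1.29] 0.0 wrist [ 0.27 -0.07  0.25]
0.555 0.25 0.3 [-0.48  0.38  2.44  2.74  1.58 -1.44] 0.0 wrist [ 0.29 -0.07  0.17]
0.555 0.25 -0.2 [-0.49 -0.16  2.52  2.44  0.69 -1.08] 0.0 wrist [ 0.28 -0.07  0.31]
0.555 0.3 0.2 [-0.49  0.07  2.51  2.69  1.26 -1.33] 0.0 wrist [ 0.28 -0.07  0.24]
```

Create plan.py:
```python
from fk import *
def show(q1,n,q0=None):
    q0=status.get_state()["qpos"] if q0 is None else q0
    p0,R0=fk(q0,K)
    for i in range(1,n+1):
        q=q0+(np.array(q1)-q0)*i/n; p,R,el,w=fk(q,K,True)
        print(i,(R0.inv().apply(p-p0)).round(3).tolist()+(R0.inv()*R).as_rotvec().round(3).tolist(),"P",p.round(3),"z",R.as_matrix()[:,2].round(2),"w",w.round(2))
```

Run:
```python
from plan import *
show([-.55,.35,2.52,2.67,1.63,-1.44],24)
```

```text
1 [0.011, -0.0, 0.014, -0.013, 0.094, 0.001] P [0.494 0.095 0.305] z [ 0.03  0.63 -0.77] w [ 0.49 -0.08  0.52]
2 [0.021, -0.0, 0.026, -0.032, 0.185, 0.004] P [0.494 0.11  0.3  ] z [ 0.04  0.7  -0.71] w [ 0.48 -0.09  0.5 ]
3 [0.031, 0.001, 0.035, -0.058, 0.275, 0.009] P [0.494 0.123 0.298] z [ 0.06  0.76 -0.64] w [ 0.48 -0.09  0.48]
4 [0.04, 0.004, 0.042, -0.09, 0.362, 0.017] P [0.496 0.135 0.298] z [ 0.08  0.82 -0.57] w [ 0.47 -0.1   0.46]
5 [0.048, 0.007, 0.047, -0.128, 0.446, 0.027] P [0.498 0.144 0.299] z [ 0.11  0.86 -0.5 ] w [ 0.47 -0.1   0.44]
6 [0.055, 0.011, 0.05, -0.172, 0.527, 0.039] P [0.502 0.152 0.3  ] z [ 0.14  0.9  -0.42] w [ 0.46 -0.1   0.42]
7 [0.06, 0.016, 0.05, -0.221, 0.604, 0.054] P [0.506 0.157 0.303] z [ 0.18  0.92 -0.34] w [ 0.45 -0.1   0.4 ]
8 [0.063, 0.021, 0.049, -0.277, 0.676, 0.071] P [0.511 0.159 0.306] z [ 0.23  0.94 -0.26] w [ 0.45 -0.11  0.38]
9 [0.064, 0.027, 0.047, -0.338, 0.744, 0.091] P [0.517 0.159 0.309] z [ 0.28  0.94 -0.18] w [ 0.44 -0.11  0.36]
10 [0.063, 0.033, 0.043, -0.404, 0.806, 0.113] P [0.523 0.156 0.312] z [ 0.33  0.94 -0.11] w [ 0.43
[... 880 characters left out ...]
33 -0.1   0.22]
19 [-0.051, 0.056, -0.017, -1.179, 1.052, 0.421] P [0.556 0.03  0.301] z [0.84 0.44 0.32] w [ 0.32 -0.09  0.21]
20 [-0.074, 0.05, -0.023, -1.276, 1.037, 0.466] P [0.553 0.008 0.293] z [0.88 0.35 0.33] w [ 0.31 -0.09  0.2 ]
21 [-0.097, 0.042, -0.028, -1.373, 1.012, 0.513] P [ 0.548 -0.015  0.284] z [0.91 0.25 0.33] w [ 0.29 -0.09  0.19]
22 [-0.121, 0.032, -0.033, -1.469, 0.978, 0.562] P [ 0.54  -0.038  0.274] z [0.93 0.15 0.32] w [ 0.28 -0.08  0.18]
23 [-0.145, 0.019, -0.037, -1.563, 0.933, 0.613] P [ 0.529 -0.061  0.263] z [0.95 0.05 0.31] w [ 0.26 -0.08  0.17]
24 [-0.169, 0.003, -0.04, -1.655, 0.878, 0.664] P [ 0.516 -0.084  0.251] z [ 0.95 -0.05  0.3 ] w [ 0.25 -0.07  0.17]
```

{"method": "crank_tcp", "body": {"plan": [[0, 0.011, 0, 0.014, -0.013, 0.094, 0.001], [0, 0.021, 0, 0.026, -0.032, 0.185, 0.004], [0, 0.031, 0.001, 0.035, -0.058, 0.275, 0.009], [0, 0.04, 0.004, 0.042, -0.09, 0.362, 0.017], [0, 0.048, 0.007, 0.047, -0.128, 0.446, 0.027], [0, 0.055, 0.011, 0.05, -0.172, 0.527, 0.039], [0, 0.06, 0.016, 0.05, -0.221, 0.604, 0.054], [0, 0.063, 0.021, 0.049, -0.277, 0.676, 0.071]]}}

```text
time_s: 5.22
ee_pos: [0.5112, 0.1615, 0.3085]
tool_rot: [2.505, -1.243, 1.999]
force: [-0.3, -0.4, -0.8]
finger_gap: 0.0002
grasp_force: 0.0
```

Run:
```python
from plan import *
st()
d=np.array([.8,.5,.3]); d/=np.linalg.norm(d)
q0=status.get_state()["qpos"]
# waypoint: keep roll of the joint path there
_,Rr=fk(q0+(np.array([-.55,.35,2.52,2.67,1.63,-1.44])-q0)*.62,K); x=Rr.as_matrix()[:,0]; x-=d*(x@d); x/=np.linalg.norm(x)
q,e=ik(np.array([.485,.03,.29]),axes(x,d),[-.5,.2,2.4,1.9,1.6,-1.1]); print(q.round(3),e)
show(q,16)
```

```text
5.2167 q [-0.381  0.064  2.108  1.273  1.54  -0.816] p [0.5112 0.1615 0.3085] F [-0.3 -0.4 -0.8] rot [ 2.505 -1.243  1.999]
[-0.664  0.218  2.501  2.01   1.714 -1.259] 3.552713678800501e-13
1 [-0.002, -0.001, -0.003, -0.037, 0.042, 0.01] P [0.51  0.158 0.307] z [ 0.25  0.94 -0.21] w [ 0.44 -0.11  0.37]
2 [-0.004, -0.001, -0.007, -0.076, 0.082, 0.02] P [0.509 0.153 0.306] z [ 0.29  0.94 -0.17] w [ 0.43 -0.11  0.35]
3 [-0.006, -0.002, -0.012, -0.118, 0.121, 0.029] P [0.508 0.149 0.305] z [ 0.32  0.94 -0.12] w [ 0.42 -0.12  0.34]
4 [-0.008, -0.001, -0.017, -0.162, 0.158, 0.037] P [0.507 0.143 0.304] z [ 0.36  0.93 -0.08] w [ 0.41 -0.12  0.33]
5 [-0.011, -0.001, -0.022, -0.209, 0.194, 0.044] P [0.507 0.137 0.304] z [ 0.39  0.92 -0.03] w [ 0.4  -0.12  0.31]
6 [-0.013, -0.001, -0.029, -0.259, 0.227, 0.051] P [0.506 0.13  0.303] z [0.43 0.9  0.01] w [ 0.38 -0.12  0.3 ]
7 [-0.016, -0.0, -0.036, -0.31, 0.258, 0.056] P [0.505 0.123 0.303] z [0.47 0.88 0.0
[... 325 characters left out ...]
9 0.16] w [ 0.33 -0.13  0.26]
11 [-0.029, 0.001, -0.07, -0.537, 0.358, 0.073] P [0.5   0.086 0.299] z [0.63 0.75 0.19] w [ 0.32 -0.13  0.25]
12 [-0.033, 0.001, -0.08, -0.598, 0.377, 0.076] P [0.498 0.076 0.298] z [0.67 0.71 0.22] w [ 0.31 -0.12  0.24]
13 [-0.038, -0.0, -0.091, -0.661, 0.393, 0.078] P [0.496 0.065 0.296] z [0.71 0.66 0.24] w [ 0.3  -0.12  0.23]
14 [-0.042, -0.001, -0.101, -0.725, 0.405, 0.081] P [0.493 0.054 0.294] z [0.74 0.61 0.27] w [ 0.28 -0.12  0.22]
15 [-0.047, -0.003, -0.113, -0.79, 0.415, 0.082] P [0.489 0.042 0.292] z [0.78 0.56 0.29] w [ 0.27 -0.12  0.21]
16 [-0.052, -0.005, -0.124, -0.857, 0.422, 0.084] P [0.485 0.03  0.29 ] z [0.81 0.51 0.3 ] w [ 0.26 -0.11  0.2 ]
```

Safe path; I'll send every second step of it, ending at the waypoint.

{"method": "crank_tcp", "body": {"plan": [[0, -0.004, -0.001, -0.007, -0.076, 0.082, 0.02], [0, -0.008, -0.001, -0.017, -0.162, 0.158, 0.037], [0, -0.013, -0.001, -0.029, -0.259, 0.227, 0.051], [0, -0.019, 0, -0.044, -0.364, 0.287, 0.061], [0, -0.025, 0.001, -0.061, -0.477, 0.337, 0.07], [0, -0.033, 0.001, -0.08, -0.598, 0.377, 0.076], [0, -0.042, -0.001, -0.101, -0.725, 0.405, 0.081], [0, -0.052, -0.005, -0.124, -0.857, 0.422, 0.084]]}}

```text
time_s: 5.88
ee_pos: [0.4852, 0.0295, 0.2902]
tool_rot: [0.288, -1.255, -2.873]
force: [-0.6, -0.4, -0.4]
finger_gap: 0.0002
grasp_force: 0.0
```

Run:
```python
from plan import *
st()
show([-.55,.35,2.52,2.67,1.63,-1.44],8)
```

```text
5.8833 q [-0.673  0.215  2.495  1.99   1.713 -1.252] p [0.4852 0.0295 0.2902] F [-0.6 -0.4 -0.4] rot [ 0.288 -1.255 -2.873]
1 [-0.002, 0.015, 0.0, -0.074, 0.009, -0.013] P [0.494 0.017 0.289] z [0.84 0.45 0.31] w [ 0.26 -0.11  0.2 ]
2 [-0.006, 0.03, -0.001, -0.148, 0.014, -0.025] P [0.501 0.003 0.287] z [0.87 0.38 0.32] w [ 0.26 -0.1   0.2 ]
3 [-0.009, 0.044, -0.005, -0.223, 0.016, -0.037] P [ 0.507 -0.01   0.284] z [0.89 0.31 0.33] w [ 0.26 -0.1   0.19]
4 [-0.014, 0.058, -0.01, -0.298, 0.014, -0.049] P [ 0.512 -0.025  0.279] z [0.91 0.24 0.33] w [ 0.25 -0.09  0.19]
5 [-0.019, 0.072, -0.016, -0.373, 0.009, -0.06] P [ 0.515 -0.039  0.274] z [0.93 0.17 0.33] w [ 0.25 -0.09  0.18]
6 [-0.024, 0.085, -0.024, -0.448, -0.0, -0.071] P [ 0.517 -0.054  0.267] z [0.94 0.1  0.32] w [ 0.25 -0.08  0.18]
7 [-0.03, 0.097, -0.034, -0.522, -0.013, -0.082] P [ 0.517 -0.069  0.26 ] z [0.95 0.02 0.31] w [ 0.25 -0.08  0.17]
8 [-0.037, 0.109, -0.045, -0.597, -0.029, -0.093] P [ 0.516 -0.084  0.251] z [ 0.95 -0.05  0.3 ] w [ 0.25 -0.07  0.17]
```

{"method": "crank_tcp", "body": {"plan": [[0, -0.002, 0.015, 0, -0.074, 0.009, -0.013], [0, -0.006, 0.03, -0.001, -0.148, 0.014, -0.025], [0, -0.009, 0.044, -0.005, -0.223, 0.016, -0.037], [0, -0.014, 0.058, -0.01, -0.298, 0.014, -0.049], [0, -0.019, 0.072, -0.016, -0.373, 0.009, -0.06], [0, -0.024, 0.085, -0.024, -0.448, 0, -0.071], [0, -0.03, 0.097, -0.034, -0.522, -0.013, -0.082], [0, -0.037, 0.109, -0.045, -0.597, -0.029, -0.093]]}}

```text
time_s: 6.55
ee_pos: [0.5175, -0.083, 0.2516]
tool_rot: [-0.01, -1.271, 3.099]
force: [0.8, 0.2, -0.5]
finger_gap: -0.0
grasp_force: 0.0
```

Run:
```python
from plan import *
st()
bx=np.array([.9984,-.0563,0]); R=axes([0,0,1],bx)
q,e=ik(np.array([.505,-.085,.078]),R,[-.6,.7,2.43,2.6,1.6,-1.6]);print(q.round(3),e); show(q,8)
rel([.505,-.085,.078],R)
```

```text
6.55 q [-0.546  0.348  2.518  2.671  1.626 -1.439] p [ 0.5175 -0.083   0.2516] F [ 0.8  0.2 -0.5] rot [-0.01  -1.271  3.099]
[-0.604  0.73   2.446  2.594  1.6   -1.589] 8.846604004908443e-11
1 [-0.021, 0.002, -0.005, -0.003, -0.038, -0.003] P [ 0.519 -0.085  0.23 ] z [ 0.96 -0.05  0.26] w [ 0.25 -0.07  0.16]
2 [-0.042, 0.004, -0.011, -0.005, -0.077, -0.005] P [ 0.519 -0.087  0.208] z [ 0.97 -0.06  0.22] w [ 0.24 -0.07  0.15]
3 [-0.062, 0.005, -0.017, -0.007, -0.115, -0.006] P [ 0.519 -0.088  0.187] z [ 0.98 -0.06  0.18] w [ 0.24 -0.07  0.13]
4 [-0.083, 0.006, -0.025, -0.007, -0.152, -0.007] P [ 0.518 -0.089  0.165] z [ 0.99 -0.06  0.15] w [ 0.24 -0.07  0.12]
5 [-0.103, 0.006, -0.033, -0.008, -0.19, -0.007] P [ 0.516 -0.089  0.143] z [ 0.99 -0.06  0.11] w [ 0.24 -0.07  0.11]
6 [-0.123, 0.005, -0.042, -0.007, -0.227, -0.006] P [ 0.513 -0.088  0.121] z [ 1.   -0.06  0.07] w [ 0.23 -0.07  0.1 ]
7 [-0.143, 0.004, -0.052, -0.006, -0.263, -0.005] P [ 0.509 -0.087  0.1  ] z [ 1.   -0.06  0.04] w [ 0.23 -0.07  0.09]
8 [-0.162, 0.003, -0.063, -0.004, -0.3, -0.004] P [ 0.505 -0.085  0.078] z [ 1.   -0.06  0.  ] w [ 0.22 -0.07  0.08]
rel [-0.1622  0.0031 -0.063 ] [-0.004 -0.3   -0.004] n 4.173074219170061 2.396790911284587
```

{"method": "crank_tcp", "body": {"plan": [[0, -0.021, 0.002, -0.005, -0.003, -0.038, -0.003], [0, -0.042, 0.004, -0.011, -0.005, -0.077, -0.005], [0, -0.062, 0.005, -0.017, -0.007, -0.115, -0.006], [0, -0.083, 0.006, -0.025, -0.007, -0.152, -0.007], [0, -0.103, 0.006, -0.033, -0.008, -0.19, -0.007], [0, -0.123, 0.005, -0.042, -0.007, -0.227, -0.006], [0, -0.143, 0.004, -0.052, -0.006, -0.263, -0.005], [0, -0.143, 0.004, -0.052, -0.006, -0.263, -0.005]]}}

```text
time_s: 7.22
ee_pos: [0.509, -0.0853, 0.0967]
tool_rot: [-0.037, -1.539, 3.123]
force: [-0.6, -0.9, 0.2]
finger_gap: -0.0004
grasp_force: 0.0
```

Run:
```python
from plan import *
st()
bx=np.array([.9984,-.0563,0]); rel([.505,-.085,.078],axes([0,0,1],bx)); rel([.555,-.085,.078],axes([0,0,1],bx))
p,d=cams.grab_frame("scene");cv2.imwrite("pics/c5.png",cv2.resize(p[100:330,120:400,::-1],None,fx=2.6,fy=2.6,interpolation=cv2.INTER_CUBIC))
```

```text
7.2167 q [-0.596  0.688  2.454  2.601  1.602 -1.57 ] p [ 0.509  -0.0853  0.0967] F [-0.6 -0.9  0.2] rot [-0.037 -1.539  3.123]
rel [-0.0186 -0.0001 -0.0046] [-0.001 -0.031 -0.001] n 0.45869293156136437 0.2505372744976375
rel [-0.0201 -0.0029  0.0453] [-0.001 -0.031 -0.001] n 1.1904148572276834 0.2505372744976375
```

View pics/c5.png

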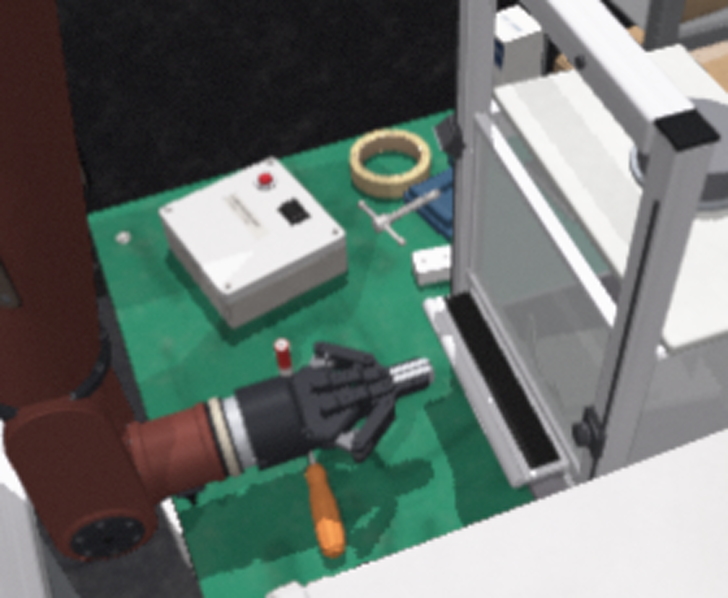

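The tool is level with its fingertips at crop (425,370), in front of the lip edge (crop (430,300)–(520,480)). The driver, battery and lens are clear beneath and beside it. Now down, then in under the lip.

{"method": "crank_tcp", "body": {"plan": [[0, -0.01, 0, -0.002, 0, -0.015, 0], [0, -0.02, 0, -0.004, 0, -0.031, 0], [0, -0.02, -0.001, 0.008, 0, -0.031, 0], [0, -0.02, -0.001, 0.02, 0, -0.031, 0], [0, -0.02, -0.002, 0.033, 0, -0.031, 0], [0, -0.021, -0.003, 0.045, 0, -0.031, 0], [0, -0.021, -0.003, 0.045, 0, -0.031, 0]]}}

```text
time_s: 7.85
ee_pos: [0.5573, -0.0871, 0.0817]
tool_rot: [0.293, -1.56, 2.79]
force: [0.3, -0.8, 1.0]
finger_gap: 0.0003
grasp_force: 0.0
```

Run:
```python
from plan import *
st();  print(Ro.from_euler("xyz",status.get_state()["tool_rot"]).as_matrix().round(3))
p,d=cams.grab_frame("scene");cv2.imwrite("pics/c6.png",cv2.resize(p[190:310,230:370,::-1],None,fx=4,fy=4,interpolation=cv2.INTER_CUBIC))
```

```text
7.85 q [-0.5    0.709  2.359  2.699  1.515 -1.543] p [ 0.5573 -0.0871  0.0817] F [ 0.3 -0.8  1. ] rot [ 0.293 -1.56   2.79 ]
[[-0.01  -0.058  0.998]
 [ 0.004 -0.998 -0.058]
 [ 1.     0.003  0.01 ]]
```

View pics/c6.png

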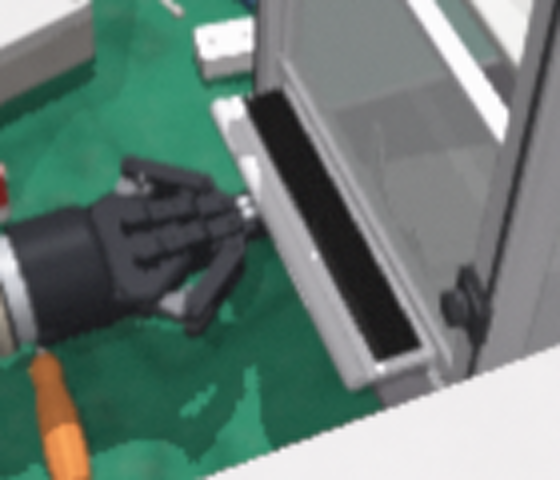

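The fingertips are under the lip (crop (255,215) goes behind the nose). Now I'll push up slowly.

{"method": "crank_tcp", "body": {"plan": [[0, 0.003, 0, 0, 0, 0, 0], [0, 0.006, 0, 0, 0, 0, 0], [0, 0.009, 0, 0, 0, 0, 0], [0, 0.012, 0, 0, 0, 0, 0], [0, 0.015, 0, 0, 0, 0, 0]]}}

```text
time_s: 8.32
ee_pos: [0.5536, -0.0865, 0.0944]
tool_rot: [0.073, -1.568, 3.009]
force: [1.5, 0.9, -4.3]
finger_gap: -0.0002
grasp_force: 2.2
```

{"method": "crank_tcp", "body": {"plan": [[0, 0.008, 0, 0, 0, 0, 0], [0, 0.016, 0, 0, 0, 0, 0], [0, 0.024, 0, 0, 0, 0, 0], [0, 0.032, 0, 0, 0, 0, 0], [0, 0.04, 0, 0, 0, 0, 0], [0, 0.048, 0, 0, 0, 0, 0], [0, 0.056, 0, 0, 0, 0, 0], [0, 0.064, 0, 0, 0, 0, 0]]}}

```text
time_s: 8.98
ee_pos: [0.5533, -0.0866, 0.1585]
tool_rot: [0.112, -1.568, 2.969]
force: [4.2, 0.2, -4.1]
finger_gap: 0.0002
grasp_force: 2.5
```

Run:
```python
from plan import *
st();  print(Ro.from_euler("xyz",status.get_state()["tool_rot"]).as_matrix().round(3))
```

```text
8.9833 q [-0.504  0.409  2.461  2.684  1.329 -1.452] p [ 0.5533 -0.0866  0.1585] F [ 4.2  0.2 -4.1] rot [ 0.112 -1.568  2.969]
[[-0.003 -0.06   0.998]
 [ 0.    -0.998 -0.06 ]
 [ 1.     0.     0.003]]
```

{"method": "crank_tcp", "body": {"plan": [[0, 0.01, 0, 0, 0, 0, 0], [0, 0.02, 0, 0, 0, 0, 0], [0, 0.03, 0, 0, 0, 0, 0], [0, 0.04, 0, 0, 0, 0, 0], [0, 0.05, 0, 0, 0, 0, 0], [0, 0.06, 0, 0, 0, 0, 0], [0, 0.07, 0, 0, 0, 0, 0], [0, 0.074, 0, 0, 0, 0, 0]]}}

```text
time_s: 9.65
ee_pos: [0.5525, -0.0865, 0.2332]
tool_rot: [0.116, -1.566, 2.964]
force: [2.9, -1.6, -3.9]
finger_gap: 0.0002
grasp_force: 2.2
```

Run:
```python
from plan import *
st(); 
A=[];B=[]
for i in range(3): A.append(cams.grab_frame("scene")); B.append(cams.grab_frame("top"))
p=np.mean([a[0] for a in A],0); d=np.median([a[1] for a in A],0); P=np.mean([a[0] for a in B],0); D=np.median([a[1] for a in B],0)
np.savez("pics/s1.npz",p=p,d=d); np.savez("pics/t1.npz",p=P,d=D)
c=lambda I,u,v,w,h,W,H: cv2.resize(I[v:v+h,u:u+w,::-1],(W,H),interpolation=cv2.INTER_CUBIC)
cv2.imwrite("pics/c7.png",np.hstack([c(p,275,130,40,60,400,600),c(P,240,180,40,60,400,600)]))
st()
```

```text
9.65 q [-0.504  0.103  2.519  2.642  1.111 -1.331] p [ 0.5525 -0.0865  0.2332] F [ 2.9 -1.6 -3.9] rot [ 0.116 -1.566  2.964]
9.95 q [-0.504  0.108  2.516  2.643  1.114 -1.332] p [ 0.5536 -0.0868  0.2333] F [ 0.1 -0.4  0.9] rot [ 0.087 -1.564  2.994][ WARN:0@9.989] global loadsave.cpp:1063 imwrite_ Unsupported depth image for selected encoder is fallbacked to CV_8U.
```

View pics/c7.png

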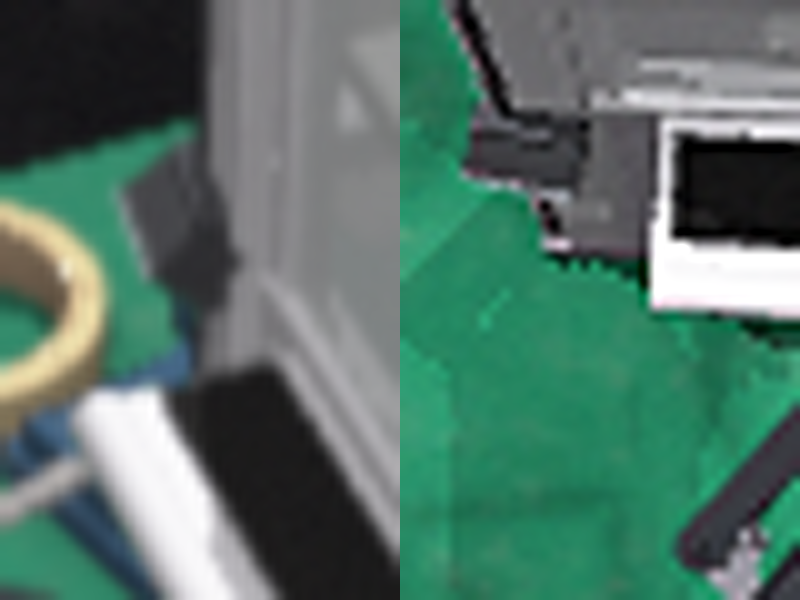

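The ridge's front silhouette runs in the scene from about (287,149) to (290,157). The lip nose's left edge starts at (283,171) in the scene, and in the top view its front edge is at row 211 from column 265. I'll fit these silhouettes at sub-pixel level and solve for heights.

Create meas.py:
```python
from h import *
yw=-.05635; bx=np.array([np.cos(yw),np.sin(yw),0]); by=np.array([-np.sin(yw),np.cos(yw),0]); zz=np.array([0,0,1.])
O=np.array([.6052,-.1237,0])+.098*bx
def cross(a,th,first=1):
    k=np.where((a[:-1]-th)*(a[1:]-th)<0)[0]
    return None if len(k)==0 else k[0 if first else -1]+(th-a[k[0 if first else -1]])/(a[k[0 if first else -1]+1]-a[k[0 if first else -1]])
def line(n,pts,rad):   # list of (bx,bz) constraints: a*x+b*z=c (booth) seen along by
    r=[]
    for u,v in pts:
        o,d=ray(n,u,v); nn=np.cross(by,d); nn/=np.linalg.norm(nn); nn*=-np.sign(nn@bx)   # outward (-x)
        if abs(nn@bx)<1e-6: continue
        r.append([nn@bx,nn[2],nn@(o-O)-rad])
    return np.array(r)
def meas(s,t):
    p=s["p"].astype(float); P=t["p"].astype(float)
    g=p[:,:,1]-p[:,:,0]; G=P[:,:,1]-P[:,:,0]; out={}
    rs=[(280+c,v) for v in range(150,156) if (c:=cross(g[v,280:296],g[v,280:284].mean()/2)) is not None]
    rt=[(u,190+c) for u in range(249,257) if (c:=cross(G[190:206,u],G[203,u]/2)) is not None]
    return rs,rt
```

Run:
```python
from meas import *
s=np.load("pics/s1.npz");t=np.load("pics/t1.npz")
rs,rt=meas(s,t); print(np.round(rs,2).tolist(),np.round(rt,2).tolist())
p=s["p"];P=t["p"]
def rob(pts,ax):
    a=np.array(pts); x,y=a[:,ax],a[:,1-ax]
    m=np.ones(len(a),bool)
    for _ in range(5): k=np.polyfit(x[m],y[m],1); m=np.abs(np.polyval(k,x)-y)<.6
    return a[m],k
# lip: scene rows, white left edge ; top columns, bottom white edge
ls=[]
for v in range(176,250):
    uu=int(283+(v-171)*.52); w=p[v,uu-8:uu+9,0]; c=cross(w,130)
    if c is not None: ls.append((uu-8+c,v))
lt=[]
for u in range(268,336):
    w=P[203:221,u,0]; c=cross(w,130,0)
    if c is not None: lt.append((u,203+c))
ls2,k1=rob(ls,1); lt2,k2=rob(lt,0); print(len(ls),len(ls2),k1,len(lt),len(lt2),k2)
for nm,a,b,r,x0 in(("ridge",rs,rt,0,-.129),("lip",ls2,lt2,.007,-.146)):
    A,B=line("scene",a,r),line("top",b,r)
    zs=(A[:,2]-A[:,0]*x0)/A[:,1]; zt=(B[:,2]-B[:,0]*x0)/B[:,1]
    C=np.vstack([A/len(A)**.5,B/len(B)**.5]); sol=np.linalg.lstsq(C[:,:2],C[:,2],rcond=None)[0]
    print(nm,"z scene|x",zs.mean().round(4),zs.std().round(4),"first/last",zs[[0,-1]].round(4),"z top|x",zt.mean().round(4),zt.std().round(4),"two-view x,z",sol.round(4))
print([np.round(proj("scene",O-.129*bx+(.138+d)*by+.27*zz),1).tolist() for d in(.015,-.015)],[np.round(proj("top",O-.129*bx+(.138+d)*by+.27*zz),1).tolist() for d in(.015,-.015)])
```

```text
[[286.36, 150.0], [286.73, 151.0], [280.65, 152.0], [281.37, 153.0], [282.05, 154.0], [282.56, 155.0]] [[249.0, 198.24], [250.0, 198.22], [251.0, 198.61], [252.0, 198.83], [253.0, 201.0], [254.0, 202.65], [255.0, 202.38], [256.0, 196.89]]
74 34 [  0.56450174 183.68516275] 68 64 [5.92898002e-02 1.94619851e+02]
ridge z scene|x 0.2481 0.0158 first/last [0.2709 0.2371] z top|x 0.2431 0.0413 two-view x,z [-0.1303  0.2524]
lip z scene|x 0.2427 0.0012 first/last [0.2408 0.2452] z top|x 0.2163 0.0032 two-view x,z [-0.1499  0.2531]
[[285.8, 149.3], [290.7, 157.5]] [[246.9, 198.0], [258.3, 198.7]]
```

Run:
```python
from meas import *
s=np.load("pics/s1.npz");t=np.load("pics/t1.npz"); p=s["p"];P=t["p"]
print("scene gray cols 282..301")
for v in range(143,164): print(v,p[v,282:302].mean(1).astype(int).tolist(),(p[v,282:294,1]-p[v,282:294,0]).astype(int).tolist())
print("top gray cols 244..262")
for v in range(190,206): print(v,P[v,244:262].mean(1).astype(int).tolist(),(P[v,244:262,1]-P[v,244:262,0]).astype(int).tolist())
pt=lambda x,y,z: O+x*bx+y*by+z*zz
for nm,(x,z) in dict(front=(-.129,.27),plT=(-.113,.284),plB=(-.113,.256),postface=(-.11,.284)).items():
  print(nm,[np.round(proj(c,pt(x,.138+d,z)),1).tolist() for c in("scene","top") for d in(.015,-.015)])
```

```text
scene gray cols 282..301
143 [21, 24, 24, 30, 32, 41, 54, 67, 69, 76, 91, 92, 71, 61, 111, 119, 120, 133, 134, 134] [0, 0, 4, 11, 15, 27, 42, 55, 59, 63, 64, 55]
144 [32, 33, 45, 65, 71, 76, 86, 95, 95, 90, 89, 89, 69, 62, 111, 120, 120, 134, 134, 135] [10, 15, 31, 53, 58, 63, 72, 83, 84, 68, 37, 19]
145 [70, 71, 78, 94, 99, 100, 100, 98, 92, 79, 76, 84, 67, 66, 111, 120, 120, 134, 135, 135] [51, 57, 67, 80, 82, 83, 85, 85, 66, 35, 8, 2]
146 [99, 98, 98, 100, 102, 101, 99, 92, 80, 72, 66, 81, 66, 69, 111, 120, 122, 135, 134, 136] [79, 83, 86, 88, 86, 85, 83, 64, 28, 7, 0, 0]
147 [103, 101, 100, 101, 102, 98, 89, 79, 72, 70, 63, 77, 64, 65, 100, 118, 123, 134, 134, 135] [86, 86, 88, 88, 84, 75, 56, 25, 5, 1, 0, 0]
148 [103, 102, 100, 102, 110, 93, 77, 71, 70, 71, 68, 69, 71, 62, 80, 113, 123, 134, 135, 135] [86, 86, 88, 85, 67, 43, 14, 3, 0, 0, 1, 0]
149 [102, 101, 101, 105, 119, 100, 76, 72, 70, 71, 70, 62, 75, 62, 65, 102, 123, 134, 135, 135] [87, 86, 86, 82, 53, 15, 1, 0, 0, 0, 1, 0]
150 [101, 102, 102, 104, 115, 118, 83, 70, 71, 71, 71, 65, 69, 59, 61, 86, 122, 135, 135, 135] [89,
[... 3912 characters left out ...]
5, 79, 109, 67, 90, 93, 94, 96, 95, 92] [107, 92, 93, 98, 91, 88, 86, 91, 96, 103, 23, -6, -3, -2, -1, -1, -3, -2]
204 [89, 87, 90, 91, 89, 94, 91, 89, 82, 78, 156, 193, 204, 97, 97, 99, 94, 94] [92, 93, 92, 95, 93, 89, 86, 97, 97, 103, 13, -18, -12, -8, -7, -7, -6, -6]
205 [87, 89, 90, 90, 88, 90, 92, 88, 85, 83, 59, 25, 36, 42, 47, 41, 48, 60] [97, 93, 95, 93, 94, 95, 91, 97, 98, 100, 72, 19, 2, 3, 3, 5, 7, -11]
front [[285.8, 149.3], [290.7, 157.5], [246.9, 198.0], [258.3, 198.7]]
plT [[292.5, 142.7], [297.6, 150.9], [246.9, 191.2], [258.4, 191.9]]
plB [[292.4, 152.5], [297.3, 160.7], [247.6, 192.8], [258.9, 193.5]]
postface [[293.8, 142.4], [298.9, 150.5], [247.0, 190.1], [258.5, 190.8]]
```

Run:
```python
from meas import *
bo=lambda X:[((X-O)@bx).round(4),((X-O)@by).round(4),X[2].round(4)]
for a,b in(((246,197.2),(286,148.4)),((251.5,198.4),(287.4,152.7)),((257,199.6),(289.2,157.2))):
    X,g=two("top",a,"scene",b); print(bo(X),g)
s=np.load("pics/s1.npz");t=np.load("pics/t1.npz"); 
print([bo(atdepth("scene",u,v,s["d"])) for u,v in((288,149),(289,152),(289,153),(290,156),(290,150),(292,151),(285,176),(290,180))])
print([bo(atdepth("top",u,v,t["d"])) for u,v in((249,196),(251,197),(254,197),(256,198),(270,208),(300,210),(280,200),(310,203))])
print([bo(np.array([.5536,-.0868,.2333+.018]))])
p=s["p"];P=t["p"]
for v in range(172,182): print(v,p[v,276:298].mean(1).astype(int).tolist())
print(P[206:219,285].mean(1).astype(int),P[206:219,320].mean(1).astype(int))
for y in(.105,0,-.105): print(y,[np.round(proj(c,O-.146*bx+y*by+z*zz),2).tolist() for c in("scene","top") for z in(.245,.251)])
```

```text
[np.float64(-0.1272), np.float64(0.1555), np.float64(0.2703)] 0.0005231319072384284
[np.float64(-0.1295), np.float64(0.1409), np.float64(0.2699)] 0.0005209924958801769
[np.float64(-0.1313), np.float64(0.1262), np.float64(0.2691)] 0.0002501277220686234
[[np.float64(-0.1231), np.float64(0.1545), np.float64(0.2681)], [np.float64(-0.1253), np.float64(0.1426), np.float64(0.2692)], [np.float64(-0.1257), np.float64(0.1415), np.float64(0.2674)], [np.float64(-0.1277), np.float64(0.1304), np.float64(0.2681)], [np.float64(-0.1225), np.float64(0.1438), np.float64(0.2732)], [np.float64(-0.1197), np.float64(0.1388), np.float64(0.2734)], [np.float64(-0.1558), np.float64(0.0875), np.float64(0.2551)], [np.float64(-0.1519), np.float64(0.068), np.float64(0.2594)]]
[[np.float64(-0.1236), np.float64(0.1476), np.float64(0.2721)], [np.float64(-0.1256), np.float64(0.1424), np.float64(0.2699)], [np.float64(-0.1256), np.float64(0.1342), np.float64(0.2736)], [np.float64(-0.1273), np.float64(0.1291), np.float64(0.2686)], [np.float64(-0.1505), np.float64(0.0909), np.float64(0.2591)], [np.float64(-0.151), np.floa
[... 941 characters left out ...]
248, 246, 247, 250, 243, 178, 79, 33]
179 [152, 163, 164, 152, 126, 112, 89, 64, 61, 97, 154, 196, 226, 241, 248, 247, 245, 249, 249, 231, 131, 53]
180 [168, 147, 126, 110, 86, 79, 78, 68, 57, 68, 126, 175, 213, 234, 245, 248, 246, 248, 250, 238, 170, 88]
181 [146, 122, 98, 88, 66, 59, 68, 71, 66, 61, 94, 151, 193, 224, 240, 247, 247, 245, 249, 242, 193, 116]
[208 181 255 255 253 223  36  51  55  60  56 124  69] [  2 229 205 182 169 255 255 230  42  52  61  62  61]
0.105 [[286.32, 173.12], [286.33, 171.09], [264.96, 206.61], [264.89, 206.35]]
0 [[304.91, 206.31], [305.02, 204.3], [304.04, 208.9], [304.17, 208.66]]
-0.105 [[326.91, 245.67], [327.18, 243.73], [343.26, 211.21], [343.6, 210.97]]
```

Camera triangulation puts the ridge's middle at booth (-0.1295, 0.141, 0.2697), which matches its expected x of -0.129. The lip edge is now at about 0.2515 (TCP and depth agree). I'll raise it 16 mm and measure again.

{"method": "crank_tcp", "body": {"plan": [[0, 0.004, 0, 0, 0, 0, 0], [0, 0.008, 0, 0, 0, 0, 0], [0, 0.011, 0, 0, 0, 0, 0], [0, 0.013, 0, 0, 0, 0, 0], [0, 0.015, 0, 0, 0, 0, 0], [0, 0.016, 0, 0, 0, 0, 0], [0, 0.016, 0, 0, 0, 0, 0]]}}

```text
time_s: 10.53
ee_pos: [0.5533, -0.0867, 0.2492]
tool_rot: [0.13, -1.565, 2.951]
force: [1.6, 0.1, -2.5]
finger_gap: 0.0001
grasp_force: 1.7
```

Create lip.py:
```python
from meas import *
bo=lambda X:np.array([(X-O)@bx,(X-O)@by,X[2]])
st(); A=[cams.grab_frame("scene") for _ in range(3)]; B=[cams.grab_frame("top") for _ in range(3)]; st()
p=np.mean([a[0] for a in A],0); P=np.mean([a[0] for a in B],0); d=np.median([a[1] for a in A],0); D=np.median([a[1] for a in B],0)
np.savez("pics/s2.npz",p=p,d=d); np.savez("pics/t2.npz",p=P,d=D)
def surf(n,D,lo,hi,ylo,yhi,z0,z1):
    r=[bo(atdepth(n,u,v,D)) for v in range(130,300) for u in range(240,350) if D[v,u]>0]; r=np.array(r)
    m=(r[:,0]>lo)&(r[:,0]<hi)&(r[:,1]>ylo)&(r[:,1]<yhi)&(r[:,2]>z0)&(r[:,2]<z1); r=r[m]
    return r
for n,d0 in(("scene",d),("top",D)):
    r=surf(n,d0,-.158,-.130,-.09,.09,.20,.30)
    for a in(-.155,-.150,-.145,-.140,-.135):
        q=r[(r[:,0]>a-.0025)&(r[:,0]<a+.0025)]; print(n,"lip x",a,len(q),np.percentile(q[:,2],[25,50,75]).round(4) if len(q) else "")
    r=surf(n,d0,-.135,-.110,.12,.156,.24,.30)
    for a in(-.130,-.126,-.122,-.118,-.114):
        q=r[(r[:,0]>a-.002)&(r[:,0]<a+.002)]; print(n,"clip x",a,len(q),np.percentile(q[:,2],[25,50,75]).round(4) if len(q) else "")
```

```bash
python3 lip.py
```

```text
10.5333 q [-0.504  0.041  2.524  2.628  1.061 -1.3  ] p [ 0.5533 -0.0867  0.2492] F [ 1.6  0.1 -2.5] rot [ 0.13  -1.565  2.951]
10.8333 q [-0.504  0.042  2.524  2.628  1.062 -1.3  ] p [ 0.5534 -0.0867  0.2492] F [-1.  -1.3 -2. ] rot [ 0.091 -1.565  2.991]Traceback (most recent call last):
  File "lip.py", line 11, in <module>
    r=surf(n,d0,-.158,-.130,-.09,.09,.20,.30)
  File "lip.py", line 7, in surf
    r=[bo(atdepth(n,u,v,D)) for v in range(130,300) for u in range(240,350) if D[v,u]>0]; r=np.array(r)
          ~~~~~~~^^^^^^^^^
  File "h.py", line 14, in atdepth
    o,d=ray(n,u,v); return o+d*D[int(round(v)),int(round(u))]
        ~~~^^^^^^^
  File "h.py", line 8, in ray
    m,f,R,t=model(n); d=np.array([(u-m["cx"])/f,(v-m["cy"])/f]); s=d.copy()
            ~~~~~^^^
  File "h.py", line 4, in model
    m=cams.camera_model(n); f=210/np.tan(np.radians(m["vertical_fov"])/2)
ValueError: time passes only in moves, steps and waits
```

```bash
sed -i 's/^def model/from functools import lru_cache\n@lru_cache(None)\ndef model/' h.py; sed -i 's/^st(); A=.*/s=np.load("pics\/s2.npz");t=np.load("pics\/t2.npz");p,d,P,D=s["p"],s["d"],t["p"],t["d"]/; /^p=np.mean/d; /^np.savez/d' lip.py; python3 lip.py
```

Run:
```python
from meas import *
s=np.load("pics/s2.npz");t=np.load("pics/t2.npz"); p=s["p"];P=t["p"]
for v in range(164,176): print(v,p[v,278:300].mean(1).astype(int).tolist())
for u in(275,285,295,315,325): print(u,P[203:218,u].mean(1).astype(int).tolist())
```

```text
scene lip x -0.155 267 [0.2679 0.2705 0.272 ]
scene lip x -0.15 183 [0.2728 0.2734 0.2739]
scene lip x -0.145 141 [0.2712 0.2721 0.2728]
scene lip x -0.14 197 [0.2708 0.2713 0.2719]
scene lip x -0.135 204 [0.2745 0.275  0.2755]
scene clip x -0.13 8 [0.2656 0.2668 0.2671]
scene clip x -0.126 26 [0.2665 0.2681 0.2697]
scene clip x -0.122 28 [0.2697 0.2713 0.2736]
scene clip x -0.118 38 [0.2686 0.2746 0.2776]
scene clip x -0.114 33 [0.2651 0.2764 0.2793]
top lip x -0.155 151 [0.2703 0.272  0.2732]
top lip x -0.15 129 [0.2727 0.2735 0.2747]
top lip x -0.145 126 [0.2711 0.272  0.2731]
top lip x -0.14 144 [0.2709 0.2722 0.2739]
top lip x -0.135 127 [0.2745 0.2756 0.2766]
top clip x -0.13 5 [0.2677 0.2677 0.2689]
top clip x -0.126 20 [0.2681 0.2702 0.2714]
top clip x -0.122 24 [0.2722 0.2739 0.2755]
top clip x -0.118 21 [0.2765 0.2772 0.2792]
top clip x -0.114 15 [0.2794 0.2806 0.2819]
164 [122, 167, 189, 206, 209, 220, 226, 226, 216, 214, 233, 246, 234, 123, 52, 42, 40, 30, 28, 26, 27, 27]
165 [167, 203, 199, 200, 201, 221, 236, 244, 244, 242, 248, 249, 245, 154, 67, 43, 40, 29, 27, 24, 26
[... 751 characters left out ...]
, 31, 26, 27]
173 [67, 86, 98, 103, 107, 110, 111, 132, 171, 208, 231, 243, 247, 247, 248, 250, 249, 227, 126, 50, 30, 27]
174 [54, 65, 82, 101, 111, 134, 141, 160, 156, 190, 221, 238, 246, 247, 246, 247, 250, 247, 176, 78, 33, 28]
175 [58, 59, 78, 118, 127, 146, 165, 176, 140, 168, 204, 229, 242, 248, 247, 245, 249, 247, 196, 108, 47, 28]
275 [51, 255, 255, 245, 252, 255, 248, 205, 33, 28, 36, 87, 83, 99, 102]
285 [5, 162, 203, 255, 249, 253, 254, 244, 114, 38, 55, 58, 57, 57, 88]
295 [10, 0, 226, 204, 162, 255, 255, 251, 228, 13, 14, 50, 48, 49, 56]
315 [20, 13, 2, 227, 201, 178, 255, 255, 254, 229, 75, 88, 46, 54, 54]
325 [22, 18, 10, 40, 215, 196, 248, 251, 251, 248, 201, 96, 52, 61, 62]
```

Create ridge.py:
```python
from meas import *
bo=lambda X:np.array([(X-O)@bx,(X-O)@by,X[2]])
E={}
for n,fs,uw,vw in(("scene",("s1","s2"),(283,300),(142,163)),("top",("t1","t2"),(244,262),(188,202))):
    pts=[]; ed=[]
    D=np.median([np.load(f"pics/{f}.npz")["d"] for f in fs],0)
    for v in range(*vw):
        for u in range(*uw):
            if D[v,u]>0:
                b=bo(atdepth(n,u,v,D))
                if -.14<b[0]<-.108 and .12<b[1]<.157 and .245<b[2]<.295: pts.append([u,v,*b])
    pts=np.array(pts); E[n]=pts
    for yc in(.128,.138,.148):
        m=(abs(pts[:,3]-yc)<.005); q=pts[m]; q=q[np.argsort(q[:,2])]; print(n,yc,q[:12,2:].round(4)[:,[0,2]].tolist())
    # upper face fit
    m=(pts[:,2]<-.1165)&(pts[:,4]>.262); q=pts[m]
    for _ in range(4):
        A=np.c_[np.ones(len(q)),q[:,2]+.129,q[:,3]-.138]; k,*_=np.linalg.lstsq(A,q[:,4],rcond=None); r=q[:,4]-A@k; print(n,len(q),k.round(4),r.std().round(5)); q=q[abs(r)<2*r.std()+1e-4]
    # mask silhouettes
    if n=="scene": sil=[(min(pts[pts[:,1]==v][:,0])-.5,v) for v in range(149,157) if (pts[:,1]==v).any()]
    else: sil=[(u,max(pts[pts[:,0]==u][:,1])+.5) for u in range(246,258) if (pts[:,0]==u).any()]
    E[n+"s"]=sil; print(n,"sil",sil)
```

```bash
python3 ridge.py
```

```text
scene 0.128 [[-0.1311, 0.2656], [-0.1302, 0.2664], [-0.1292, 0.2687], [-0.1291, 0.2666], [-0.1288, 0.265], [-0.1276, 0.2679], [-0.1267, 0.2687], [-0.1266, 0.2619], [-0.1266, 0.2646], [-0.1265, 0.2674], [-0.1265, 0.2701], [-0.1252, 0.27]]
scene 0.138 [[-0.1299, 0.2665], [-0.1289, 0.267], [-0.1281, 0.2671], [-0.1271, 0.2678], [-0.126, 0.268], [-0.1258, 0.2695], [-0.1254, 0.2696], [-0.125, 0.2704], [-0.124, 0.2709], [-0.1232, 0.2711], [-0.1231, 0.2718], [-0.1228, 0.2728]]
scene 0.148 [[-0.1283, 0.2667], [-0.1274, 0.2665], [-0.1269, 0.2662], [-0.1267, 0.2678], [-0.1257, 0.2684], [-0.1248, 0.269], [-0.1242, 0.2695], [-0.1235, 0.2709], [-0.1221, 0.2706], [-0.122, 0.272], [-0.121, 0.2727], [-0.12, 0.2732]]
scene 88 [0.2663 0.7214 0.0496] 0.0031
scene 84 [ 0.2659  0.8466 -0.0075] 0.0023
scene 79 [ 0.2658  0.9293 -0.0649] 0.00154
scene 73 [ 0.266   0.9501 -0.1031] 0.00097
scene sil [(np.float64(286.5), 149), (np.float64(286.5), 150), (np.float64(286.5), 151), (np.float64(286.5), 152), (np.float64(287.5), 153), (np.float64(287.5), 154), (np.float64(287.5), 155), (np.float64(288.5), 156)]
top 0
[... 487 characters left out ...]
2, 0.267], [-0.128, 0.267], [-0.126, 0.2683], [-0.1258, 0.2693], [-0.1258, 0.2678], [-0.1257, 0.2696], [-0.1237, 0.2707], [-0.1237, 0.2728], [-0.1237, 0.2716], [-0.1235, 0.2725], [-0.1213, 0.2739], [-0.1212, 0.2739]]
top 65 [ 0.2678  0.9653 -0.1509] 0.0011
top 62 [ 0.2678  0.9703 -0.1494] 0.00089
top 60 [ 0.2678  0.9645 -0.146 ] 0.00082
top 58 [ 0.2676  0.9855 -0.1436] 0.00076
top sil [(246, np.float64(197.5)), (247, np.float64(197.5)), (248, np.float64(197.5)), (249, np.float64(198.5)), (250, np.float64(198.5)), (251, np.float64(198.5)), (252, np.float64(198.5)), (253, np.float64(199.5)), (254, np.float64(199.5)), (255, np.float64(199.5)), (256, np.float64(199.5)), (257, np.float64(198.5))]
```

Depth profiles from both cameras agree. The ridge's front edge is at z ≈ 0.267 (0.266 scene, 0.2677 top). The lip edge is at z ≈ 0.267 (nose crest 0.2734 minus 7 mm, shelf top 0.2713–0.272 minus 4.5 mm, TCP 0.2672). They are level, so I'll drop the fingers away and back out.

{"method": "crank_tcp", "body": {"plan": [[0, -0.005, 0, 0, 0, 0, 0], [0, -0.02, 0, 0, 0, 0, 0], [0, -0.04, 0, 0, 0, 0, 0], [0, -0.06, 0, 0, 0, 0, 0], [0, -0.08, 0, 0, 0, 0, 0], [0, -0.1, 0, 0, 0, 0, 0], [0, -0.12, 0, 0, 0, 0, 0], [0, -0.13, 0, 0, 0, 0, 0]]}}

```text
time_s: 11.5
ee_pos: [0.5542, -0.0869, 0.117]
tool_rot: [0.037, -1.566, 3.044]
force: [0.5, 0.2, 0.3]
finger_gap: -0.0001
grasp_force: 0.0
```

{"method": "crank_tcp", "body": {"plan": [[0, 0, 0, -0.012, 0, 0, 0], [0, 0, 0, -0.025, 0, 0, 0], [0, 0, 0, -0.04, 0, 0, 0], [0, 0, 0, -0.055, 0, 0, 0], [0, 0, 0, -0.055, 0, 0, 0], [0, 0, 0, -0.055, 0, 0, 0]]}}

```text
time_s: 12.0
ee_pos: [0.4982, -0.0838, 0.1193]
tool_rot: [0.077, -1.565, 3.003]
force: [-0.5, -1.0, 0.4]
finger_gap: 0.0002
grasp_force: 0.0
```

```bash
sed -i 's#^s=np.load.*#st(); A=[cams.grab_frame("scene") for _ in range(3)]; B=[cams.grab_frame("top") for _ in range(3)]\np=np.mean([a[0] for a in A],0); P=np.mean([a[0] for a in B],0); d=np.median([a[1] for a in A],0); D=np.median([a[1] for a in B],0)\nnp.savez("pics/s3.npz",p=p,d=d); np.savez("pics/t3.npz",p=P,d=D)\ncv2.imwrite("pics/c8.png",np.hstack([cv2.resize(p[130:300,150:350,::-1].astype(np.uint8),(460,391)),cv2.resize(P[170:300,200:340,::-1].astype(np.uint8),(340,316)) if 0 else cv2.resize(P[160:300,180:300,::-1].astype(np.uint8),(335,391))]))#' lip.py; python3 lip.py; sed -i 's/("s1","s2")/("s1","s2","s3")/; s/("t1","t2")/("t1","t2","t3")/' ridge.py; python3 ridge.py | grep -v '\[\[' | tail -12
```

```text
12.0 q [-0.612  0.566  2.517  2.591  1.527 -1.541] p [ 0.4982 -0.0838  0.1193] F [-0.5 -1.   0.4] rot [ 0.077 -1.565  3.003]
scene lip x -0.155 240 [0.2687 0.2706 0.2721]
scene lip x -0.15 177 [0.273  0.2734 0.2738]
scene lip x -0.145 143 [0.2712 0.2718 0.2728]
scene lip x -0.14 197 [0.2709 0.2714 0.272 ]
scene lip x -0.135 204 [0.2744 0.275  0.2755]
scene clip x -0.13 9 [0.2664 0.2667 0.2681]
scene clip x -0.126 24 [0.2669 0.2683 0.2698]
scene clip x -0.122 28 [0.2676 0.2714 0.2725]
scene clip x -0.118 39 [0.2698 0.2749 0.2765]
scene clip x -0.114 33 [0.2648 0.276  0.2792]
top lip x -0.155 145 [0.2706 0.2722 0.2735]
top lip x -0.15 133 [0.2731 0.2738 0.2745]
top lip x -0.145 125 [0.2708 0.2719 0.2729]
top lip x -0.14 146 [0.2709 0.2724 0.274 ]
top lip x -0.135 130 [0.2746 0.2756 0.2766]
top clip x -0.13 8 [0
[... 366 characters left out ...]
ne sil [(np.float64(286.5), 149), (np.float64(286.5), 150), (np.float64(286.5), 151), (np.float64(286.5), 152), (np.float64(287.5), 153), (np.float64(287.5), 154), (np.float64(287.5), 155), (np.float64(288.5), 156)]
top 66 [ 0.2679  0.9782 -0.1607] 0.00106
top 64 [ 0.2678  0.9988 -0.1598] 0.00094
top 62 [ 0.2676  1.021  -0.1602] 0.00087
top 61 [ 0.2676  1.026  -0.1581] 0.00084
top sil [(246, np.float64(197.5)), (247, np.float64(197.5)), (248, np.float64(197.5)), (249, np.float64(198.5)), (250, np.float64(198.5)), (251, np.float64(198.5)), (252, np.float64(198.5)), (253, np.float64(199.5)), (254, np.float64(199.5)), (255, np.float64(199.5)), (256, np.float64(199.5)), (257, np.float64(198.5))]
```

View pics/c8.png

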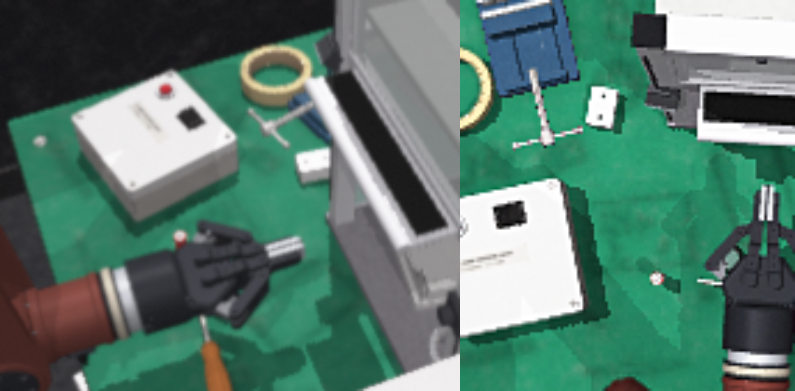

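The window stays where I left it, with the lip edge at 0.267 (scene crop (320,85)) level with the ridge (scene crop (328,50)). The battery and driver are where they were, and the gripper is clear of everything.

```bash
python3 -c "from workcell import hand_in; print(hand_in())"
```

```text
the job is handed in; nothing more can be done
None
```

I pressed the rocker on, pushed the window up from under its lip until the lip edge measured level with the ridge on the left post (both z ≈ 0.267 m, good to about 1.5 mm), and handed the job in at about 12 s with the arm clear of everything.

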